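# Open the pulp strainer pot

## Robot

A 6-joint arm with a two-finger parallel gripper is mounted at the origin on the work surface. World frame = base frame: x ahead of the robot, y to its left, z up, the work surface at z = 0. Lengths are in m, angles in rad, forces in N, time in s.
With the tool pointing down it reaches from about 0.325 to 0.9 m from the base axis. Payload 3.5 kg.
Tool frame: the origin (TCP) lies midway between the tips of the shut fingers; the grasp point (between the pads) lies 19 mm behind it; x points along the fingers, z is the direction in which the jaws open and shut, and the axes are right-handed (so a half turn about x gives the same grasp; the last joint's range is limited). The gripper opens to 85 mm and grips with 20 to 120 N. Pads are 22 mm wide; open, the fingers measure 114 mm over their backs; the gripper's body (76 mm by 85 mm) begins 54 mm behind the grasp point. The pads swing forward as they close: fully open they stand 13 mm farther back than shut.
Start: joints at [1.054, 0.276, -0.026, 1.268, 0, 1.467], TCP at [0.251, 0.572, 0.204] pointing down, gripper open.
Joint ranges: [-3.12, 3.12], [-0.85, 1.88], [-1.08, 1.24], [-1.95, 2.15], [-1.57, 1.53], [-3.14, 3.14]. Speed limits (rad/s): [2.57, 2.57, 3.14, 3.14, 3.14, 3.14].

## Interface

Orientations are given as a unit quaternion [w, x, y, z].
In Python, from rig import robot, camera gives the robot as it stands.
- The arm moves only by the shell command python3 -m jog 'ROWS' [OPENING] [FORCE]. ROWS is JSON, a list that holds one entry, the list of rows, each a list of 6 numbers: the shift along the tool's x, y, z in mm, then the turn, a rotation vector about the tool's x, y, z in degrees. A call has 1 to 20 rows; each row shifts and turns the pose as measured when the row begins, along the tool's axes as they then stand; what a row does not reach is not made up. A row lasts 1/10 s, in which the tool goes at most 50 mm and 8.59 degrees, less where a joint would pass 70% of its speed; a pose out of reach is approached as far as the arm can. A call with a gripper value outside its range is refused whole. OPENING is the opening in per cent of the stroke, from 0 (shut) to 100 (fully open), set as the call begins (- or left out, the last holds). The fingers move at their own pace and stop on an object; FORCE is the grip in N (left out, the last holds). Time passes only in rows, so rows that do not move let the fingers close. It gives the time, the measured TCP pose, the force and the opening at its end, in the units of the state.
- robot.observe(): the state, without advancing time (a new reading comes with each control period).
- camera(name): name is "side" or "top"; returns a dict with "image" (400x640x3 uint8, red, green, blue), "range_z" (400x640 float32, m along the optical axis (not along the pixel's ray), 0 where there is no reading), "camera_matrix" (3x3 intrinsics, pixels), "view" (4x4, takes a point from world to camera coordinates). Camera axes: x right, y down, z forward; pixel columns grow to the right and rows downward; lengths in m; the calibration is good to about 2 mm. A picture is of the moment at which its call begins.
- robot.close_job(): hands the job in, once; it reports no verdict.
The state is a dict: "time_s": time; "qpos": joint angles; "dq": joint speeds; "joint_torque": joint torques, N m; "position": TCP position; "orientation": TCP orientation; "force": force on the tool from outside, world axes, zero at the start; "wrist_torque": the same for the moment, N m; "opening": opening from 0.0 (shut) to 1.0 (fully open).
Only numpy, scipy, OpenCV 4.12 (cv2) and the standard library are available. Lean on these libraries where they do the work, as an engineer would, in place of code of your own. Each camera call takes 0.05 s, during which the arm holds its last target.

## Task

Open the strainer pot on the papermaking bench: turn its screw cover anticlockwise by the cross bar (pushing one end round is enough), stop as soon as the thread lets go, then catch the cover by its bar, lift it straight off and set it down level, right way up, in the empty drip tray. Carry it upright, do not let it fall, leave the deckle frame, the beaker and the brush where they are, and let go at the end.

Things in the scene. Friction and masses are not known exactly. Their poses are not given: they have to be found in the camera images.
- cover_bar (a point): Centre of the cross bar on the loose round screw cover (about 0.40 kg). z up along the cover's axis, x along the bar. Dark steel bar 150 mm long (75 mm each side of the axis), 16 mm wide (y), 16 mm high, on a central boss 28 mm in diameter; its underside is 18 mm above the cover's flat top, its ends overhang the cover by 25 mm. Turns easily: a few newtons pushed sideways 60 mm from the axis.
- cover_rim (a point): Centre of the underside of the same cover's skirt, on its axis, 96 mm below the bar's centre; same axes. The aluminium cover is 100 mm in diameter, its skirt 70 mm high, with four small inner pins that run in the pot's thread. It stays where it is left. Pushed on beyond about 2.4 turns, the pins run off the thread's end: the cover wobbles loose on the neck, a little askew, and near 3 turns it may bind.
- pot_mouth (a point): Centre of the mouth (top of the threaded neck) of the fixed strainer pot, 127 mm above the bench, z up. Neck 86 mm in diameter, 67 mm high. Right-hand thread, rise 10 mm a turn: anticlockwise from above raises the cover; it lets go after 2.2 turns (22 mm up) and cannot be lifted before. Screwed down, the bar's centre is 31 mm above this point; the cover clears the neck 67 mm higher.
- pot: The grey strainer pot, fixed to the bench; origin at the centre of its underside. Body 108 mm in diameter up to 60 mm, foot 136 mm in diameter and 10 mm high, a short outlet stub along its x, 32 mm above the bench, reaching 76 mm from the axis.
- tray: Empty square drip tray of sheet steel, fixed, 160 x 160 mm outside and 18 mm high, walls and floor 4 mm (floor's upper face 4 mm above the bench). Origin at the centre of its underside, on the bench; x and y along its sides. The cover standing in it has its bar's centre 100 mm above the bench.
- deckle: Bystander: light wooden frame 200 x 146 mm, 18 mm thick, lying flat on the bench; origin at the centre of its underside.
- beaker: Bystander: white plastic beaker with handle, 90 mm in diameter, 100 mm high; origin at the centre of its underside.
- brush: Bystander: wooden brush 190 mm long lying on the bench, along its x; origin under its middle.
Things that resemble listed ones, but are neither listed nor needed, are in the scene too. Leave any orange, red or turquoise look-alike of the part that bears cover_bar alone.

How it is judged:
By the outcome, as a careful person would: the job done as asked, in the order asked, and still so for the second after the job is handed in, with the robot touching nothing.
It also fails if it takes over 70 s, if anything falls off the work surface, if the arm or the gripper's body presses on something with over 40 N, if the wrist force passes 120 N, or if a joint passes its speed limit or range.

## Working session

There is one attempt and no reset: what is moved stays moved. The work goes in short steps, Python scripts to look and compute and a shell command to move; the robot and the scene stay as the last step left them, time stands still between calls to the robot, and variables do not carry over. Pictures are saved under pics/ and viewed, and the job is handed in when it is done.

```bash
mkdir -p pics; ls
python3 - <<'E'
from rig import robot,camera
import cv2,numpy as np
for n in("side","top"):
    c=camera(n); cv2.imwrite(f"pics/{n}0.png",c["image"][:,:,::-1]); print(n,c["camera_matrix"].tolist(),np.round(c["view"],4).tolist())
print(robot.observe())
E
```

```text
pics
side [[373.139262321242, 0.0, 325.10011398215903], [0.0, 373.139262321242, 198.13634726481598], [0.0, 0.0, 1.0]] [[0.9324, -0.3614, 0.0041, -0.511], [-0.2655, -0.6925, -0.6708, 0.2353], [0.2453, 0.6244, -0.7416, 0.8584], [0.0, 0.0, 0.0, 1.0]]
top [[370.39210478894483, 0.0, 321.7542863954205], [0.0, 370.39210478894483, 203.7835212498671], [0.0, 0.0, 1.0]] [[-0.0139, -0.9995, 0.0293, 0.0181], [-0.9992, 0.0128, -0.0383, 0.5453], [0.0379, -0.0298, -0.9988, 1.2151], [0.0, 0.0, 0.0, 1.0]]
{'time_s': 0.1, 'qpos': array([ 1.05357653e+00,  2.77039364e-01, -2.77456118e-02,  1.26801547e+00,
       -2.25663739e-05,  1.46738755e+00]), 'dq': array([-0.00017793, -0.00027746,  0.00538258,  0.00131304,  0.0006729 ,
        0.00062067]), 'joint_torque': array([-4.63782339e-05, -4.46708107e+01,  2.96128571e+01,  8.42772162e-03,
       -9.92030982e-05, -6.47902809e-06]), 'position': array([0.25095294, 0.57156751, 0.20298161]), 'orientation': array([ 0.59142511, -0.38695047,  0.592678  ,  0.38628807]), 'force': array([-0.75093407, -0.77886368, -0.93457931]), 'wrist_torque': array([ 0.02104502, -0.01534083, -0.03561307]), 'opening': 1.0031172312688008}
```

View pics/side0.png

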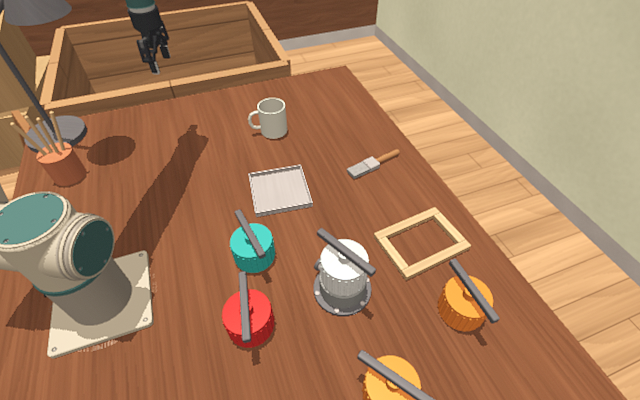

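View pics/top0.png

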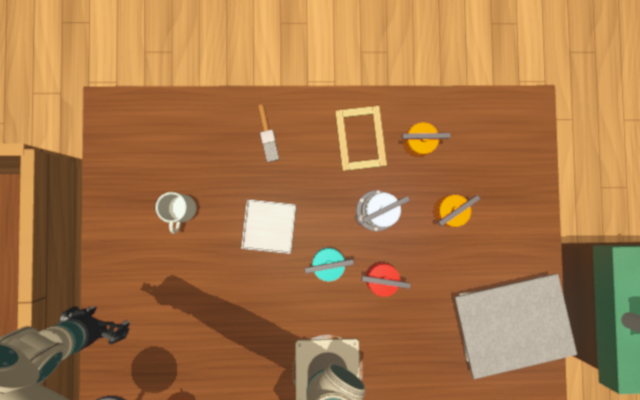

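The side view shows the silver cover on the grey pot at about (344,265) and the empty tray at (280,190). In the top view they are at (381,210) and (269,227). The orange, red and turquoise covers are look-alikes. Next I measure poses from the depth data.

```bash
cat > h.py <<'E'
import numpy as np,cv2
from rig import robot,camera
from scipy.spatial.transform import Rotation as R
def cloud(n):
    c=camera(n);K=c["camera_matrix"];V=c["view"];z=c["range_z"]
    v,u=np.mgrid[:400,:640]
    P=np.stack([(u-K[0,2])/K[0,0]*z,(v-K[1,2])/K[1,1]*z,z],-1)
    W=(P-V[:3,3])@V[:3,:3]
    W[z<=0]=np.nan
    return c,W
def box(W,x0,x1,y0,y1,z0,z1):
    return (W[...,0]>x0)&(W[...,0]<x1)&(W[...,1]>y0)&(W[...,1]<y1)&(W[...,2]>z0)&(W[...,2]<z1)
def rect(p):
    (c,s,a)=cv2.minAreaRect((p[:,:2]*1000).astype(np.float32)); return np.round(c,1),np.round(s,1),round(a,1)
def tool():
    s=robot.observe();q=s["orientation"];M=R.from_quat(np.r_[q[1:],q[0]]).as_matrix()
    return s,M
E
python3 - <<'E'
from h import *
for n in("top","side"):
    c,W=cloud(n)
    px={"top":[(381,210),(269,227),(360,137),(175,207),(268,140),(423,138),(455,211),(329,265),(384,280)],"side":[(344,255),(280,190),(344,285)]}[n]
    for u,v in px: print(n,u,v,np.round(W[v,u],4), c["image"][v,u])
    m0=W[px[0][1],px[0][0]]
    m=box(W,m0[0]-.1,m0[0]+.1,m0[1]-.1,m0[1]+.1,.145,.2)
    I=c["image"].astype(int); 
    p=W[m]; print("hi pts",len(p),np.histogram(p[:,2],bins=np.arange(.14,.2,.004)))
    q=p[p[:,2]>.152]; print("bar",rect(q),np.median(q[:,2]),q[:,:2].mean(0))
    t=W[px[1][1],px[1][0]]
    m=box(W,t[0]-.11,t[0]+.11,t[1]-.11,t[1]+.11,.010,.03); p=W[m]; print("traywall",len(p),rect(p))
s,M=tool();print(np.round(M,3))
E
```

```text
top 381 210 [ 0.5193 -0.1562  0.1654] [158 150 144]
top 269 227 [0.4712 0.1859 0.0048] [245 240 225]
top 360 137 [ 0.7693 -0.1215  0.    ] [162  99  54]
top 175 207 [0.5412 0.4925 0.0055] [244 251 238]
top 268 140 [0.7582 0.1855 0.0156] [239 226 210]
top 423 138 [ 0.7445 -0.3069  0.0923] [159 116  83]
top 455 211 [ 0.5144 -0.3973  0.1039] [143 129 119]
top 329 265 [ 0.3555 -0.0059  0.1034] [160 153 146]
top 384 280 [ 0.3069 -0.1731  0.1023] [148 132 126]
hi pts 318 (array([  0,   4,  13,   6,   8,  92, 174,  21,   0,   0,   0,   0,   0,
         0]), array([0.14 , 0.144, 0.148, 0.152, 0.156, 0.16 , 0.164, 0.168, 0.172,
       0.176, 0.18 , 0.184, 0.188, 0.192, 0.196]))
bar (array([ 521.8, -169.1]), array([ 26.2, 147.8]), 21.6) 0.16502212484093043 [ 0.52225538 -0.16834199]
traywall 273 (array([475.5, 188. ]), array([160.7, 159.8]), 83.2)
side 344 255 [ 0.5192 -0.1788  0.1578] [61 55 54]
side 280 190 [0.4793 0.1875 0.003 ] [230 216 204]
side 344 285 [ 0.5057 -0.2159  0.1068] [160 154 145]
hi pts 702 (array([  0,   7,  25,  72,  69, 141, 385,   3,   0,   0,   0,   0,   0,
         0]), array([0.14 , 0.144, 0.148, 0.152, 0.156, 0.16 , 0.164, 0.168, 0.172,
       0.176, 0.18 , 0.184, 0.188, 0.192, 0.196]))
bar (array([ 522.1, -172.7]), array([ 22. , 149.2]), 25.5) 0.16436621815394664 [ 0.52450994 -0.17708313]
traywall 402 (array([478. , 184.9]), array([165.5, 160. ]), 83.2)
[[-0.001 -0.916  0.402]
 [-0.001  0.402  0.916]
 [-1.     0.    -0.001]]
```

Run:
```python
from h import *
from scipy.optimize import least_squares
for n in("top","side"):
    c,W=cloud(n); C=np.array([.522,-.171])
    m=box(W,.42,.62,-.27,-.07,.16,.175); p=W[m][:,:2]
    u=np.linalg.svd(p-p.mean(0))[2][0]; s=(p-p.mean(0))@u; lo,hi=np.percentile(s,[0.5,99.5])
    print(n,"bar mid",p.mean(0)+u*(lo+hi)/2,hi-lo,np.degrees(np.arctan2(u[1],u[0]))%180)
    m=box(W,.44,.60,-.25,-.09,.122,.142); p=W[m]; print("cover top",len(p),np.median(p[:,2]),rect(p))
    e,_r=cv2.minEnclosingCircle((p[:,:2]*1000).astype(np.float32)); print("circ",e,_r)
    f=W[box(W,.42,.52,.14,.23,-.01,.012)]; print("tray floor z",np.median(f[:,2]))
    b=W[box(W,.60,.66,-.1,.1,-.01,.012)]; print("bench z",np.median(b[:,2]))
# joint 6 etc
# crop
c,W=cloud("top"); cv2.imwrite("pics/crop.png",cv2.resize(c["image"][150:290,220:440,::-1],None,fx=3.5,fy=3.5,interpolation=cv2.INTER_CUBIC))
```

```text
top bar mid [ 0.52231072 -0.168579  ] 0.14574529326760016 115.54227122975303
cover top 665 0.131386779761257 (array([ 522., -169.]), array([98.3, 97.3]), 25.6)
circ (522.5093994140625, -169.40785217285156) 51.41362762451172
tray floor z 0.003629627298026597
bench z -0.0006921256983861794
side bar mid [ 0.52377195 -0.17266645] 0.14775884596501146 115.40439634204516
cover top 1153 0.1312379406665881 (array([ 523.9, -173.9]), array([99.8, 98.1]), 9.5)
circ (524.5006103515625, -171.85484313964844) 51.426841735839844
tray floor z 0.002916370974611586
bench z -0.0009423020902919715
```

View pics/crop.png

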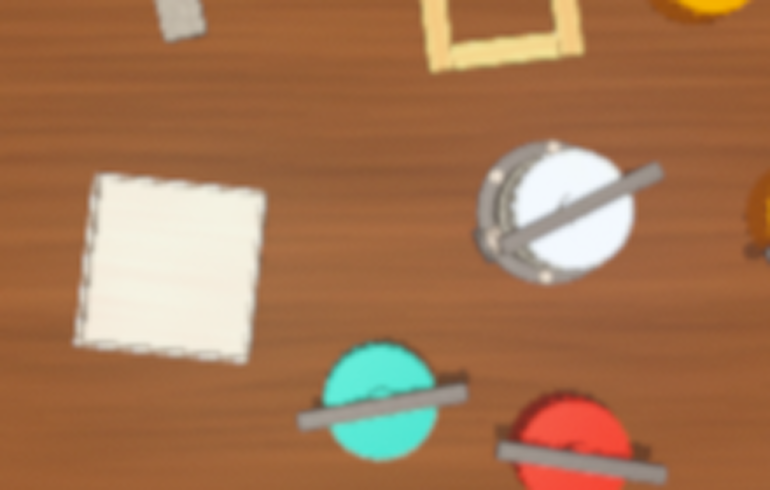

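The crop shows the silver cover centred on the pot at about (0.523, -0.1705), with its bar at 115.5°. The tray is empty, centred near (0.4765, 0.1865). I'll shut the fingers and travel to a point beside the bar.

```bash
python3 -m jog '[[[-5,-36,-34,0,0,0],[-5,-36,-34,0,0,0],[-5,-36,-34,0,0,0],[-5,-36,-34,0,0,0],[0,-36,-34,0,0,0],[0,-36,-34,0,0,0],[0,-36,-34,0,0,0],[0,-36,-34,0,0,0],[0,-36,-34,0,0,0],[0,-36,-34,0,0,0],[0,-36,-34,0,0,0],[0,-36,-34,0,0,0],[0,-36,-34,0,0,0]]]' 0 40
cat > go.py <<'E'
from h import *
import sys
s,M=tool(); t=np.array([float(a) for a in sys.argv[1:4]])
print("pos",np.round(s["position"],4),"delta tool mm",np.round(M.T@(t-s["position"])*1000,1),"x",np.round(M[:,0],3),"zang",round(np.degrees(np.arctan2(M[1,2],M[0,2])),1),"q",np.round(s["qpos"],2),"F",np.round(s["force"],1),"t",round(s["time_s"],2),"op",round(s["opening"],3))
E
python3 go.py .5396 -.1087 .18
```

```text
time_s: 1.65
position: [0.5075, -0.0227, 0.2257]
orientation: [0.594, -0.391, 0.586, 0.389]
force: [-0.1, 0.2, 0.5]
opening: -0.0
pos [ 0.5075 -0.0227  0.2257] delta tool mm [ 45.7 -62.8 -67. ] x [ 0.011  0.004 -1.   ] zang 67.0 q [-0.18  0.05 -0.25  1.26  0.01  0.23] F [-0.1  0.2  0.5] t 1.65 op -0.0
```

```bash
python3 -m jog '[[[0,-32,-34,0,0,0],[0,-31,-33,0,0,0],[0,0,0,0,0,0]]]'; python3 go.py .5396 -.1087 .140
```

```text
time_s: 1.95
position: [0.5426, -0.1185, 0.2262]
orientation: [0.596, -0.391, 0.586, 0.386]
force: [0.4, -0.6, 0.2]
opening: -0.001
pos [ 0.5426 -0.1185  0.2262] delta tool mm [86.1  7.8  7.2] x [ 0.015  0.002 -1.   ] zang 66.6 q [-0.34  0.13 -0.16  1.27  0.01  0.07] F [ 0.4 -0.6  0.2] t 1.95 op -0.001
```

Run:
```python
from h import *
for n in("side","top"):
    c=camera(n);cv2.imwrite(f"pics/{n}1.png",cv2.resize(c["image"][120:340,200:500,::-1],None,fx=2.6,fy=2.6,interpolation=cv2.INTER_CUBIC))
```

```text
(no output)
```

View pics/side1.png

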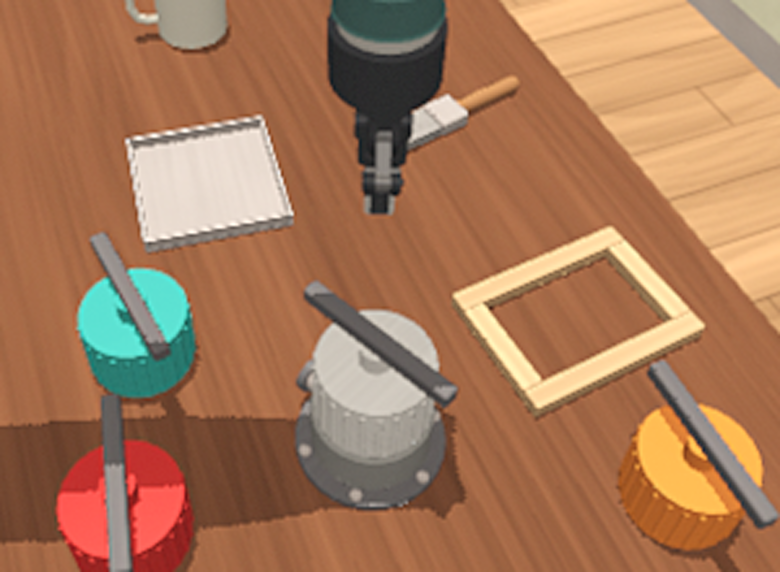

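The shut fingers are above and beside the bar, at crop pixel (380,210). I'll lower them next to it, correcting the slight tilt: tool x has drifted by about +0.015 in world x.

```bash
python3 - <<'E'
from h import *
s,M=tool()
# rotation vector in tool frame to bring x to straight down
x=M[:,0];w=np.cross(x,[0,0,-1]);print(np.degrees(M.T@w))
E
python3 -m jog '[[[0,8,7,0,0,0],[30,0,0,0,0,0],[30,0,0,0,0,0],[25,0,0,0,0,0],[0,0,0,0,0,0]]]'; python3 go.py .5396 -.1087 .140
```

```text
[3.34966833e-20 5.30953239e-01 5.38044275e-01]
time_s: 2.55
position: [0.5338, -0.0941, 0.1409]
orientation: [0.594, -0.393, 0.583, 0.391]
force: [-0.1, -0.7, -0.8]
opening: -0.002
pos [ 0.5338 -0.0941  0.1409] delta tool mm [  0.9 -10.9 -11.2] x [ 0.014  0.007 -1.   ] zang 67.4 q [-0.3   0.16 -0.31  1.09  0.01  0.09] F [-0.1 -0.7 -0.8] t 2.55 op -0.002
```

```bash
python3 -m jog '[[[0,-11,-11,0,0.3,0.9],[0,0,0,0,0,0]]]'; python3 go.py .5396 -.1087 .140
```

```text
time_s: 2.75
position: [0.5394, -0.1061, 0.1426]
orientation: [0.588, -0.39, 0.587, 0.397]
force: [0.2, -0.2, -0.0]
opening: -0.002
pos [ 0.5394 -0.1061  0.1426] delta tool mm [ 2.6 -1.2 -2.4] x [-0.003  0.008 -1.   ] zang 67.6 q [-0.32  0.19 -0.27  1.12  0.01  0.07] F [ 0.2 -0.2 -0. ] t 2.75 op -0.002
```

```bash
cat > circ.py <<'E'
from h import *
import sys
# usage: circ.py  z_end  nrows step
C=np.array([.523,-.1705]); 
zend=float(sys.argv[1]);n=int(sys.argv[2]);st=float(sys.argv[3]);r=.064
s,M=tool();p=s["position"];a=np.degrees(np.arctan2(p[1]-C[1],p[0]-C[0]));
print("finger ang",round(a,1),"r",round(np.hypot(*(p[:2]-C))*1000,1),"z",round(p[2],4),"F",np.round(s["force"],1),"x",np.round(M[:,0],3),"t",round(s["time_s"],2),"q",np.round(s["qpos"],2))
x=M[:,0];print("tilt fix tool",np.round(np.degrees(M.T@np.cross(x,[0,0,-1])),1))
out=[]
for i in range(n):
    b=np.radians(a+st*(i+1)); q=np.array([C[0]+r*np.cos(b),C[1]+r*np.sin(b),p[2]+(zend-p[2])/(n-i)])
    out.append([round(v,1) for v in (M.T@(q-p)*1000)]+[0,0,0]); p=q
print(out)
E
python3 circ.py .140 8 15
```

```text
finger ang 75.7 r 66.5 z 0.1426 F [ 0.2 -0.2 -0. ] x [-0.003  0.008 -1.   ] t 2.75 q [-0.32  0.19 -0.27  1.12  0.01  0.07]
tilt fix tool [-0.   0.4 -0.3]
[[np.float64(0.4), np.float64(15.7), np.float64(-6.9), 0, 0, 0], [np.float64(0.4), np.float64(14.4), np.float64(-8.5), 0, 0, 0], [np.float64(0.3), np.float64(11.7), np.float64(-11.9), 0, 0, 0], [np.float64(0.3), np.float64(8.2), np.float64(-14.6), 0, 0, 0], [np.float64(0.2), np.float64(4.2), np.float64(-16.2), 0, 0, 0], [np.float64(0.2), np.float64(-0.2), np.float64(-16.7), 0, 0, 0], [np.float64(0.2), np.float64(-4.5), np.float64(-16.1), 0, 0, 0], [np.float64(0.2), np.float64(-8.5), np.float64(-14.4), 0, 0, 0]]
```

```bash
python3 -m jog '[[[0,15.5,-7,0,0,0],[0,14.5,-8.5,0,0,0],[0,11.5,-12,0,0,0],[0,8,-14.5,0,0,0],[0,4,-16,0,0,0]]]'; sed -i 's/round(v,1) for/round(float(v),1) for/' circ.py;  python3 circ.py .143 8 15
```

```text
time_s: 3.25
position: [0.4689, -0.1405, 0.1484]
orientation: [0.59, -0.394, 0.584, 0.395]
force: [-0.3, 0.0, -0.9]
opening: -0.004
finger ang 151.0 r 61.8 z 0.1484 F [-0.3  0.  -0.9] x [ 0.007  0.005 -1.   ] t 3.25 q [-0.43  0.07 -0.39  1.1   0.01 -0.04]
tilt fix tool [0.  0.4 0.2]
[[0.5, 2.0, -16.5, 0, 0, 0], [0.6, -4.5, -16.1, 0, 0, 0], [0.6, -8.5, -14.4, 0, 0, 0], [0.6, -11.9, -11.7, 0, 0, 0], [0.7, -14.6, -8.2, 0, 0, 0], [0.7, -16.2, -4.1, 0, 0, 0], [0.7, -16.7, 0.2, 0, 0, 0], [0.8, -16.1, 4.5, 0, 0, 0]]
```

Run:
```python
from h import *
for n in("side",):
    c=camera(n);cv2.imwrite(f"pics/{n}2.png",cv2.resize(c["image"][120:340,200:500,::-1],None,fx=2.6,fy=2.6,interpolation=cv2.INTER_CUBIC))
```

```text
(no output)
```

View pics/side2.png

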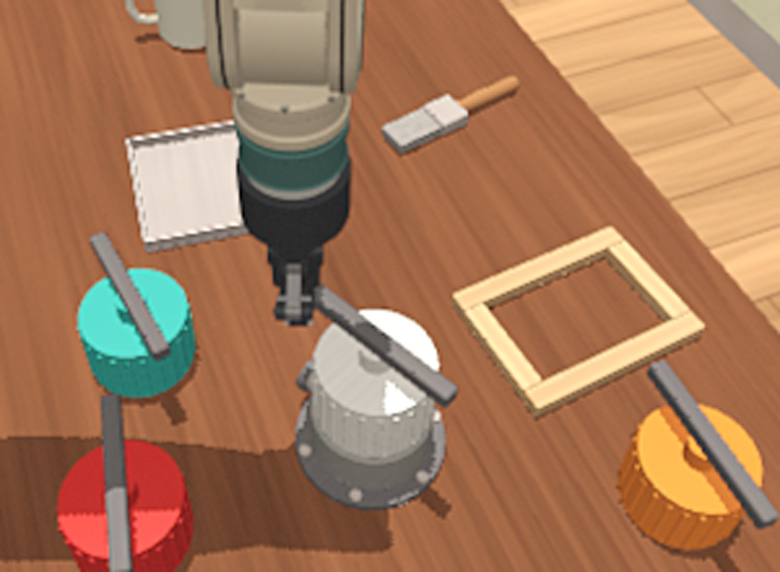

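```bash
cat > bar.py <<'E'
from h import *
for n in("side","top"):
    c,W=cloud(n); I=c["image"].astype(int)
    m0=box(W,.42,.62,-.27,-.07,.145,.21)&(I.max(2)-I.min(2)<22)
    p=W[m0]; p=p[np.hypot(p[:,0]-.523,p[:,1]+.1705)<.08]
    h,e=np.histogram(p[:,2],bins=np.arange(.145,.211,.003)); print(n,h)
    print(n,"t",round(robot.observe()["time_s"],2))
E
python3 bar.py
python3 - <<'E'
from h import *
c,W=cloud("side")
V=c["view"];K=c["camera_matrix"]
def pr(P):
    q=V[:3,:3]@P+V[:3,3];return K[:2,:2]@(q[:2]/q[2])+K[:2,2]
img=c["image"][:,:,::-1].copy()
s,M=tool();print(s["position"])
def dot(P,col):
    u=pr(np.array(P));cv2.circle(big,tuple(int(v) for v in ((u-[260,180])*5)),4,col,-1)
big=cv2.resize(img[180:300,260:400],None,fx=5,fy=5,interpolation=cv2.INTER_CUBIC)
dot(s["position"],(0,0,255))
for d in(-1,1):
    a=np.radians(115.5); dot([.523+d*.075*np.cos(a),-.1705+d*.075*np.sin(a),.166],(0,255,0))
cv2.imwrite("pics/s3.png",big)
E
```

```text
side [  9  14  38  35  44  65 324 106   0   0   0   1   0   1   3   4   1   0
   0   0   0]
side t 3.35
top [  0   9   9   3   0  47 113  64   8   0   0   0   0   0   0   0   0   0
   0   0   0]
top t 3.4
[ 0.47006495 -0.14058244  0.14826295]
```

View pics/s3.png

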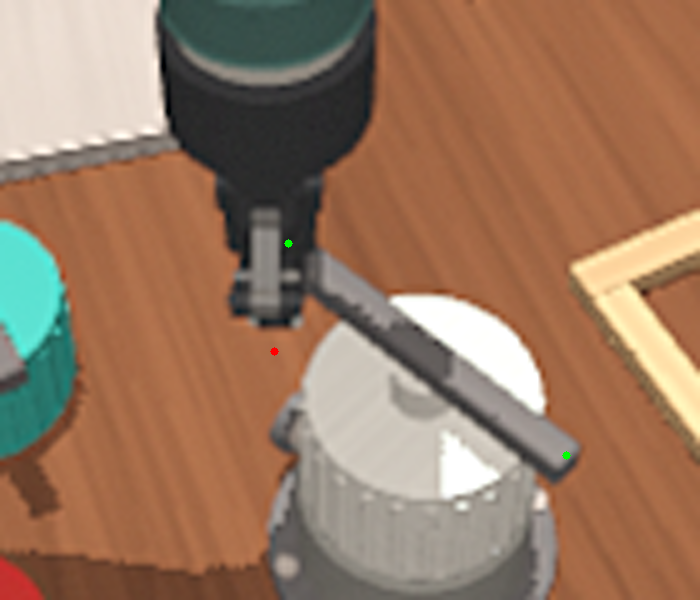

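Run:
```python
from h import *
c,W=cloud("side")
for v in range(216,252,3):
    print(v,[tuple(np.round(W[v,u]*1000).astype(int)) for u in (308,312,315,318,322,326,330)])
c,W=cloud("top")
m=box(W,.40,.55,-.25,-.06,.14,.30)
print(np.round(robot.observe()["position"],4))
```

```text
216 [(np.int64(449), np.int64(-173), np.int64(306)), (np.int64(455), np.int64(-175), np.int64(306)), (np.int64(459), np.int64(-178), np.int64(308)), (np.int64(464), np.int64(-179), np.int64(306)), (np.int64(478), np.int64(-162), np.int64(281)), (np.int64(570), np.int64(51), np.int64(-1)), (np.int64(581), np.int64(47), np.int64(-2))]
219 [(np.int64(449), np.int64(-172), np.int64(297)), (np.int64(455), np.int64(-176), np.int64(299)), (np.int64(459), np.int64(-179), np.int64(300)), (np.int64(465), np.int64(-178), np.int64(298)), (np.int64(477), np.int64(-165), np.int64(277)), (np.int64(566), np.int64(39), np.int64(1)), (np.int64(576), np.int64(35), np.int64(1))]
222 [(np.int64(448), np.int64(-173), np.int64(291)), (np.int64(455), np.int64(-173), np.int64(287)), (np.int64(460), np.int64(-175), np.int64(288)), (np.int64(464), np.int64(-179), np.int64(291)), (np.int64(477), np.int64(-164), np.int64(267)), (np.int64(562), np.int64(30), np.int64(0)), (np.int64(573), np.int64(28), np.int64(-2))]
225 [(np.int64(447), np.int64(-176), np.int64(286)), (np.int64(454), np.int64(-176), np.int64(282)
[... 2243 characters left out ...]
43), np.int64(161))]
246 [(np.int64(490), np.int64(-27), np.int64(0)), (np.int64(500), np.int64(-30), np.int64(-1)), (np.int64(507), np.int64(-33), np.int64(0)), (np.int64(515), np.int64(-34), np.int64(-2)), (np.int64(524), np.int64(-39), np.int64(0)), (np.int64(534), np.int64(-43), np.int64(0)), (np.int64(508), np.int64(-131), np.int64(130))]
249 [(np.int64(488), np.int64(-34), np.int64(-2)), (np.int64(497), np.int64(-39), np.int64(0)), (np.int64(504), np.int64(-41), np.int64(-1)), (np.int64(512), np.int64(-43), np.int64(-2)), (np.int64(521), np.int64(-49), np.int64(2)), (np.int64(497), np.int64(-136), np.int64(132)), (np.int64(505), np.int64(-138), np.int64(130))]
[ 0.4705 -0.1401  0.148 ]
```

Run:
```python
from h import *
c,W=cloud("top")
V=c["view"];K=c["camera_matrix"]
s,M=tool();p=s["position"]
img=c["image"][:,:,::-1].copy()
big=cv2.resize(img[140:390,250:500],None,fx=2.4,fy=2.4,interpolation=cv2.INTER_CUBIC)
for d,col in((0,(0,0,255)),(.1,(0,255,0)),(.2,(255,0,0))):
    P=p-M[:,0]*d; q=V[:3,:3]@P+V[:3,3];u=K[:2,:2]@(q[:2]/q[2])+K[:2,2];print(d,P,u)
    cv2.circle(big,tuple(int(v) for v in ((u-[250,140])*2.4)),4,col,-1)
cv2.imwrite("pics/t3.png",big)
print(s["qpos"])
c,W=cloud("side"); V=c["view"];K=c["camera_matrix"]
img=c["image"][:,:,::-1].copy()
for d,col in((0,(0,0,255)),(.1,(0,255,0)),(.2,(255,0,0))):
    P=p-M[:,0]*d; q=V[:3,:3]@P+V[:3,3];u=K[:2,:2]@(q[:2]/q[2])+K[:2,2];print(d,P,u,q[2],c["range_z"][int(u[1]),int(u[0])])
    cv2.circle(img,tuple(int(v) for v in u),3,col,-1)
cv2.imwrite("pics/s4.png",img)
```

```text
0 [ 0.47051361 -0.13998476  0.14783257] [374.71467416 226.79460044]
0.1 [ 0.46988512 -0.1405791   0.24782883] [381.38382205 227.91651992]
0.2 [ 0.46925664 -0.14117344  0.34782508] [389.55054888 229.29037008]
[-0.42619293  0.07459976 -0.3926011   1.10032978  0.00801002 -0.03944072]
0 [ 0.47051361 -0.13998476  0.14783257] [314.95778428 250.07216915] 0.7767632425941351 0.95517457
0.1 [ 0.46988512 -0.1405791   0.24782883] [313.89877983 220.2531907 ] 0.7020796121354291 0.6423347
0.2 [ 0.46925664 -0.14117344  0.34782508] [312.58765295 183.33506072] 0.6273959816767232 0.5782056
```

View pics/t3.png

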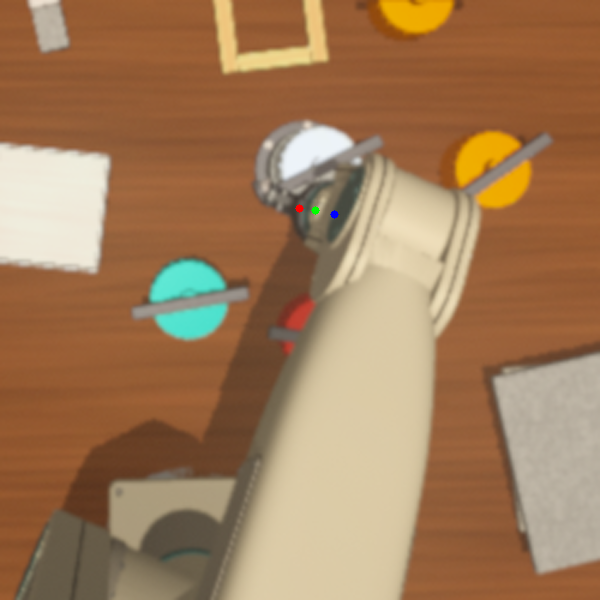

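View pics/s4.png

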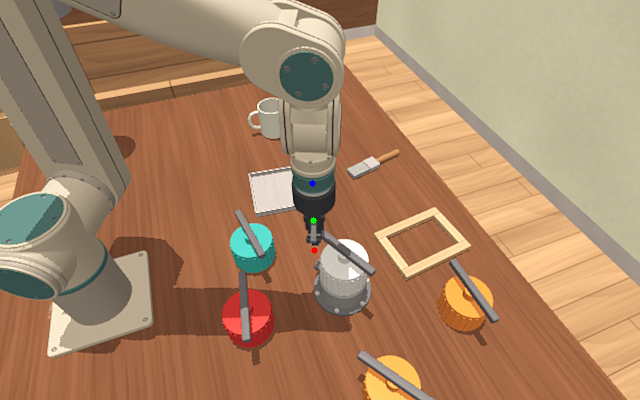

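```bash
python3 - <<'E'
from h import *
for n in("side","top"):
    c=camera(n);V=c["view"];K=c["camera_matrix"]
    def pr(P):
        q=V[:3,:3]@np.array(P)+V[:3,3];return np.round(K[:2,:2]@(q[:2]/q[2])+K[:2,2],1)
    print(n,"init tip",pr([.251,.5716,.203]),"open tips",[pr(np.array([.251,.5716,.216])+d*.0425*np.array([.402,.916,0])) for d in(-1,1)])
    print("side1 tip",pr([.5426,-.1185,.2262]),"base",pr([0,0,0]))
    p=W=None
c,W=cloud("side")
p=W[box(W,.42,.62,-.27,-.07,.16,.175)][:,:2]
u=np.linalg.svd(p-p.mean(0))[2][0];print(np.degrees(np.arctan2(u[1],u[0]))%180)
E
python3 - <<'E'
import cv2
a=cv2.imread('pics/side0.png');b=cv2.imread('pics/top0.png')
import numpy as np
A=cv2.resize(a[0:110,90:240],None,fx=5,fy=5,interpolation=cv2.INTER_CUBIC);cv2.imwrite('pics/s0c.png',A)
B=cv2.resize(b[290:400,20:170],None,fx=5,fy=5,interpolation=cv2.INTER_CUBIC);cv2.imwrite('pics/t0c.png',B)
E
```

```text
side init tip [165.2  77.8] open tips [array([158.9,  81.3]), array([168.4,  66.6])]
side1 tip [344.3 208.9] base [103.  300.4]
top init tip [118.7 312.2] open tips [array([130.9, 319.5]), array([101.5, 307.3])]
side1 tip [371.3 201.2] base [327.3 370. ]
115.46369971142084
```

View pics/s0c.png

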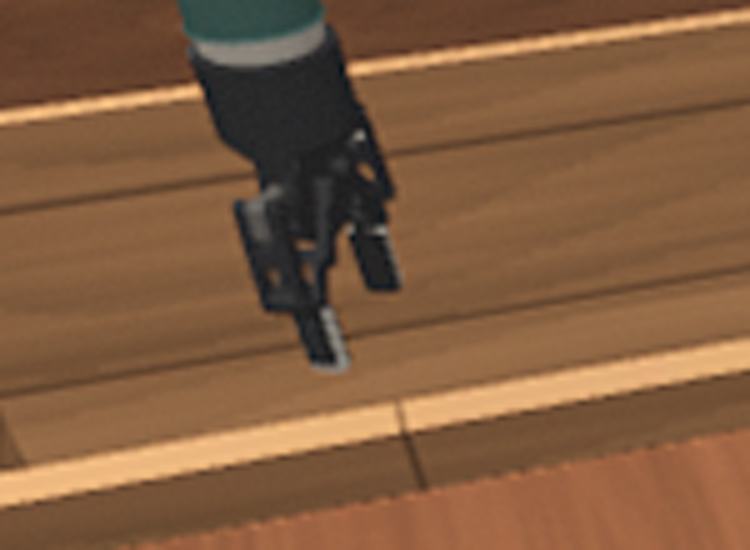

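View pics/t0c.png

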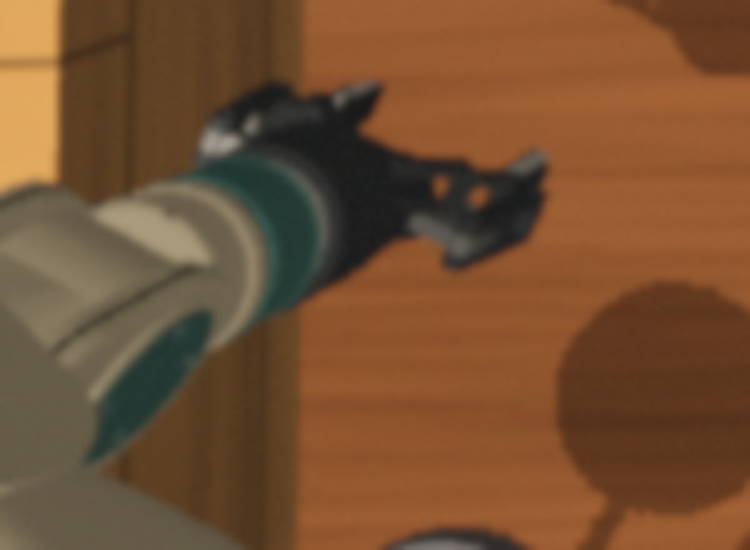

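The TCP reading and the images disagree. The fingertip shows about 20 mm higher than the reported TCP (side view, observed row 202 against 209 predicted), and the pass at TCP z 0.145 missed the bar. I'll raise the arm, turn the jaw to face the camera and measure the true tip.

```bash
python3 -m jog '[[[-30,0,0,0,0,0],[-30,0,0,0,0,0],[-10,0,0,8.4,0,0],[0,0,0,8.4,0,0],[0,0,0,8.4,0,0],[0,0,0,8.4,0,0],[0,0,0,8.4,0,0],[0,0,0,8.4,0,0],[0,0,0,8.4,0,0],[0,0,0,8.4,0,0],[0,0,0,0,0,0]]]' 50; python3 go.py .47 -.14 .2
cat > tip.py <<'E'
from h import *
import sys
tag=sys.argv[1]
s,M=tool();p=s["position"]
for n in("side","top"):
    c,W=cloud(n);V=c["view"];K=c["camera_matrix"]
    def pr(P):
        q=V[:3,:3]@np.array(P)+V[:3,3];return K[:2,:2]@(q[:2]/q[2])+K[:2,2]
    u=pr(p);x0=int(np.clip(u[0]-60,0,520));y0=int(np.clip(u[1]-60,0,300))
    big=cv2.resize(c["image"][y0:y0+100,x0:x0+120,::-1],None,fx=6,fy=6,interpolation=cv2.INTER_CUBIC)
    cv2.circle(big,tuple(int(v) for v in ((u-[x0,y0])*6)),4,(0,0,255),-1)
    cv2.imwrite(f"pics/{n}_{tag}.png",big);print(n,"tcp px",np.round(u,1),"crop origin",x0,y0,"scale 6")
E
python3 tip.py a
```

```text
time_s: 4.9
position: [0.4716, -0.1375, 0.2191]
orientation: [0.708, 0.008, 0.706, -0.003]
force: [-0.1, 0.7, -0.0]
opening: 0.498
pos [ 0.4716 -0.1375  0.2191] delta tool mm [19.1 -2.6 -1.6] x [ 0.003  0.008 -1.   ] zang -0.9 q [-0.42  0.03 -0.28  1.26  0.01  1.17] F [-0.1  0.7 -0. ] t 4.9 op 0.498
side tcp px [314.4 228.1] crop origin 254 168 scale 6
top tcp px [378.3 227. ] crop origin 318 167 scale 6
```

View pics/side_a.png

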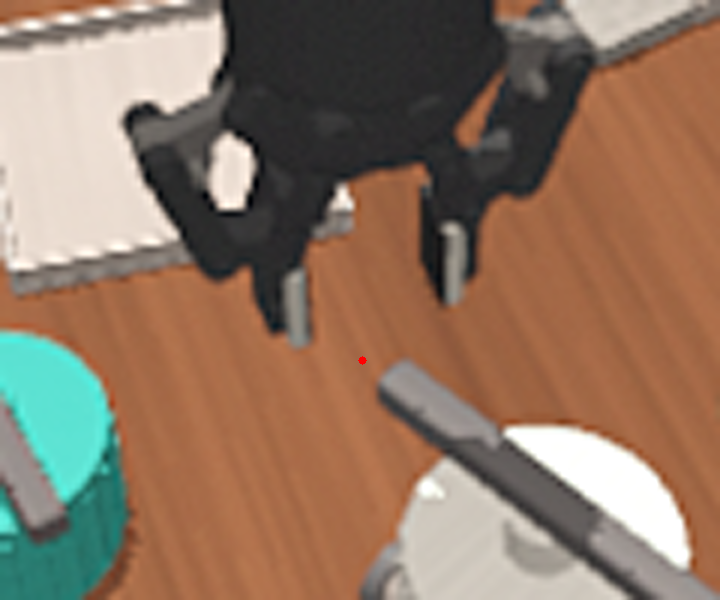

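View pics/top_a.png

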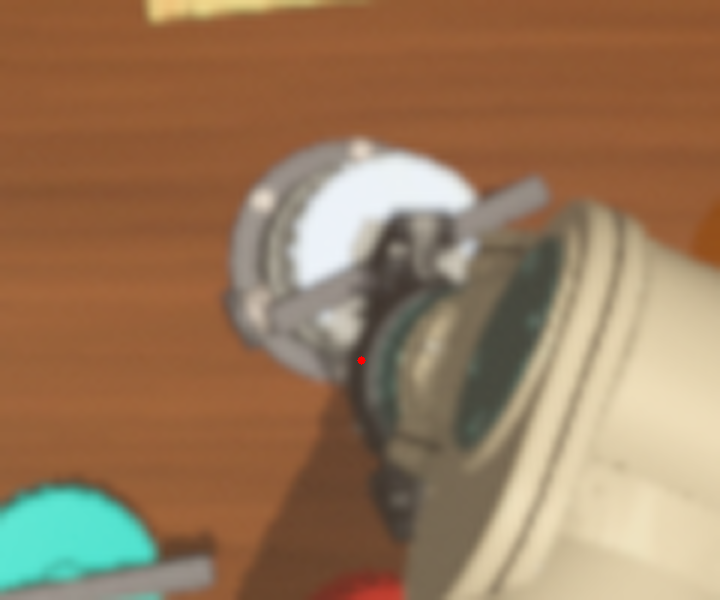

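Run:
```python
from h import *
c,W=cloud("side")
for cx,cy in((290,300),(298,320),(298,335),(298,342),(453,240),(453,270),(455,285),(453,295)):
    u=254+cx/6;v=168+cy/6; print(cx,cy,np.round(W[int(v),int(u)]*1000))
s,M=tool();print(s["position"],s["opening"])
```

```text
290 300 [ 445. -147.  273.]
298 320 [ 446. -148.  265.]
298 335 [ 446. -147.  258.]
298 342 [ 445. -150.  255.]
453 240 [ 497. -149.  282.]
453 270 [ 497. -149.  267.]
455 285 [ 497. -148.  260.]
453 295 [ 497. -150.  256.]
[ 0.47150204 -0.13758344  0.21914733] 0.49822780614389744
```

The depth puts the fingertips at z≈0.254 while the reported TCP z is 0.219; x and y agree. I'll shut the fingers and measure the offset exactly.

```bash
python3 -m jog '[[[0,0,0,0,0,0],[0,0,0,0,0,0],[0,0,0,0,0,0],[0,0,0,0,0,0],[0,0,0,0,0,0]]]' 0
cat > tipz.py <<'E'
from h import *
s,M=tool();p=s["position"];c,W=cloud("side")
m=box(W,p[0]-.025,p[0]+.025,p[1]-.03,p[1]+.02,p[2]-.02,p[2]+.07)
q=W[m];print(len(q),"tcp",np.round(p,4),"op",round(s["opening"],3)); 
print("lowest z",np.sort(q[:,2])[:12].round(4)); l=q[q[:,2]<np.sort(q[:,2])[0]+.015]; print("x",l[:,0].min().round(4),l[:,0].max().round(4),"y",l[:,1].min().round(4),l[:,1].max().round(4))
E
python3 tipz.py; python3 tip.py b
```

```text
time_s: 5.55
position: [0.4715, -0.1375, 0.2191]
orientation: [0.708, 0.006, 0.706, -0.0]
force: [0.5, 0.6, 0.0]
opening: 0.002
200 tcp [ 0.4715 -0.1375  0.2191] op 0.002
lowest z [0.2461 0.2479 0.2492 0.2496 0.2497 0.2503 0.2509 0.2514 0.2514 0.2517
 0.2518 0.2518]
x 0.4594 0.4864 y -0.1504 -0.1318
side tcp px [314.4 228.1] crop origin 254 168 scale 6
top tcp px [378.3 227.1] crop origin 318 167 scale 6
```

View pics/side_b.png

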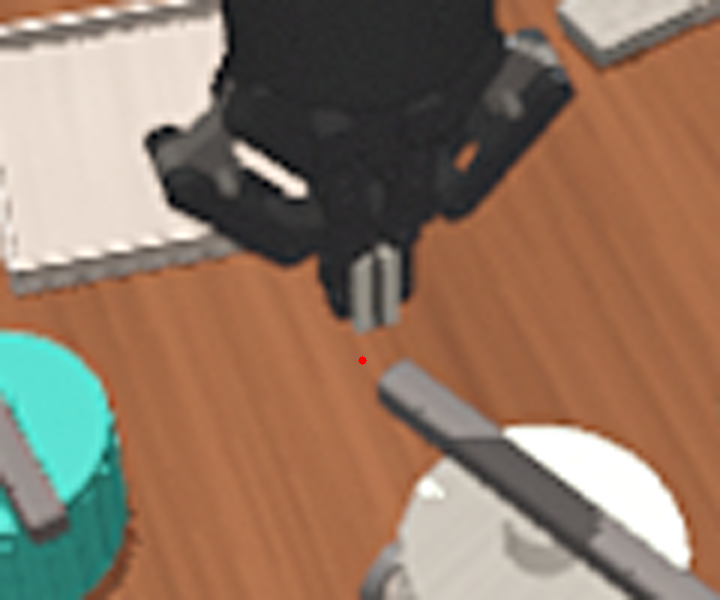

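The shut tips are at z≈0.248 against a reported 0.219, so the real tip sits about 28 mm above the reported TCP. I'll go by the camera: true tip z = reported + 0.028. Next I place the finger just clockwise of the other bar end and lower it.

```bash
python3 go.py .5086 -.2329 .215
```

```text
pos [ 0.4715 -0.1375  0.2191] delta tool mm [  3.4 -95.1  37.9] x [ 0.003  0.008 -1.   ] zang -0.5 q [-0.42  0.03 -0.28  1.26  0.01  1.16] F [-0.6  0.4 -0.4] t 5.7 op 0.002
```

```bash
python3 -m jog '[[[0,-32,13,0,0,0],[0,-32,13,0,0,0],[0,-28,11,0,0,0],[0,0,0,0,0,0],[0,0,0,0,0,0]]]'; python3 go.py .5086 -.2329 .112
```

```text
time_s: 6.2
position: [0.5088, -0.2322, 0.2183]
orientation: [0.708, 0.005, 0.706, 0.0]
force: [-0.8, 0.3, -0.2]
opening: -0.001
pos [ 0.5088 -0.2322  0.2183] delta tool mm [106.3  -1.6  -0.5] x [ 0.003  0.008 -1.   ] zang -0.4 q [-0.55  0.15 -0.15  1.27  0.01  1.03] F [-0.8  0.3 -0.2] t 6.2 op -0.001
```

```bash
python3 -m jog '[[[25,-1,0,0,0.3,-0.2],[25,0,0,0,0,0],[20,0,0,0,0,0],[10,0,0,0,0,0],[0,0,0,0,0,0]]]'; python3 go.py .5086 -.2329 .112; python3 tipz.py; python3 tip.py c
```

```text
time_s: 6.7
position: [0.5084, -0.2298, 0.1374]
orientation: [0.707, 0.003, 0.707, 0.0]
force: [-0.9, 0.6, -0.0]
opening: -0.003
pos [ 0.5084 -0.2298  0.1374] delta tool mm [25.4 -3.2  0.3] x [-0.001  0.004 -1.   ] zang -0.2 q [-0.54  0.2  -0.26  1.11  0.    1.03] F [-0.9  0.6 -0. ] t 6.7 op -0.003
217 tcp [ 0.5084 -0.2298  0.1374] op -0.003
lowest z [0.1175 0.1183 0.1185 0.119  0.1191 0.1195 0.1197 0.1197 0.1204 0.1206
 0.1209 0.121 ]
x 0.4936 0.5332 y -0.2233 -0.2103
side tcp px [348.9 282.6] crop origin 288 222 scale 6
top tcp px [404.  213.4] crop origin 344 153 scale 6
```

View pics/side_c.png

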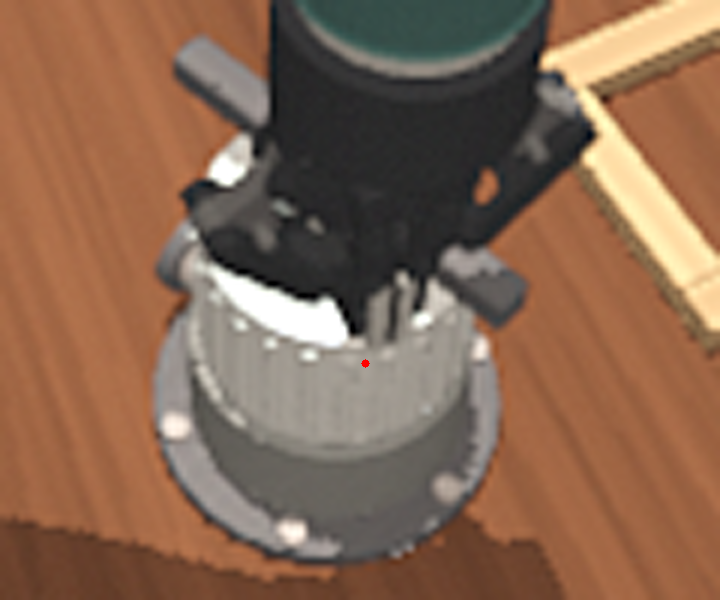

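Run:
```python
from h import *
c,W=cloud("side")
for cx,cy in((378,300),(378,315),(378,328),(378,335),(405,300),(405,320),(405,330),(385,345),(405,350)):
    u=288+cx/6;v=222+cy/6; print(cx,cy,np.round(W[int(v),int(u)]*1000))
```

```text
378 300 [ 504. -242.  199.]
378 315 [ 504. -242.  193.]
378 328 [ 505. -242.  184.]
378 335 [ 505. -242.  182.]
405 300 [ 513. -242.  193.]
405 320 [ 513. -242.  183.]
405 330 [ 514. -243.  177.]
385 345 [ 508. -242.  172.]
405 350 [ 527. -221.  122.]
```

The tip is at z≈0.170 by depth with a reported z of 0.137, so the offset of about +30 mm holds. I'll lower about 27 mm.

```bash
python3 -m jog '[[[9,-3,0,0,0,0],[9,0,0,0,0,0],[9,0,0,0,0,0],[0,0,0,0,0,0]]]';  python3 circ.py .1125 8 12; python3 tip.py d
```

```text
time_s: 7.3
position: [0.5127, -0.2361, 0.1137]
orientation: [0.71, 0.001, 0.704, -0.002]
force: [-0.2, 0.6, 0.4]
opening: -0.003
finger ang -98.9 r 66.4 z 0.1137 F [-0.2  0.6  0.4] x [ 0.009 -0.001 -1.   ] t 7.3 q [-0.55  0.23 -0.29  1.05  0.    1.03]
tilt fix tool [0.  0.5 0.1]
[[0.3, 1.8, 13.7, 0, 0, 0], [0.3, 2.2, 13.2, 0, 0, 0], [0.3, 4.9, 12.5, 0, 0, 0], [0.2, 7.4, 11.2, 0, 0, 0], [0.2, 9.5, 9.4, 0, 0, 0], [0.2, 11.3, 7.2, 0, 0, 0], [0.2, 12.5, 4.7, 0, 0, 0], [0.2, 13.2, 2.0, 0, 0, 0]]
side tcp px [351.3 290.6] crop origin 291 230 scale 6
top tcp px [403.9 212.2] crop origin 343 152 scale 6
```

View pics/side_d.png

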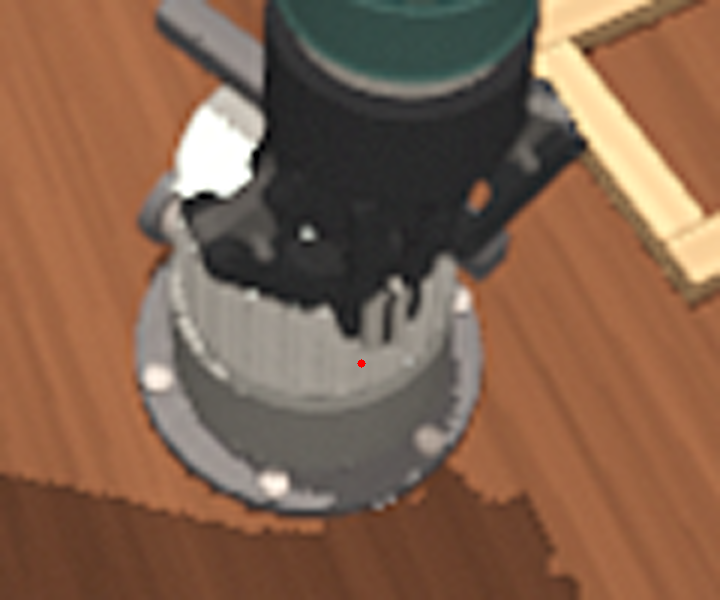

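```bash
python3 -m jog '[[[0,2,13.5,0,0,0],[0,2,13,0,0,0],[0,5,12.5,0,0,0],[0,7.5,11,0,0,0]]]';  python3 circ.py .1135 10 12; python3 tip.py e
```

```text
time_s: 7.8
position: [0.5672, -0.2202, 0.116]
orientation: [0.711, 0.001, 0.703, -0.004]
force: [-0.3, 0.6, 0.1]
opening: -0.0
finger ang -48.3 r 66.5 z 0.116 F [-0.3  0.6  0.1] x [ 0.011 -0.003 -1.   ] t 7.8 q [-0.48  0.3  -0.19  1.07  0.    1.1 ]
tilt fix tool [0.  0.6 0.2]
[[0.3, 11.8, 7.3, 0, 0, 0], [0.3, 11.6, 6.7, 0, 0, 0], [0.3, 12.7, 4.1, 0, 0, 0], [0.2, 13.3, 1.4, 0, 0, 0], [0.2, 13.3, -1.4, 0, 0, 0], [0.2, 12.7, -4.1, 0, 0, 0], [0.1, 11.6, -6.7, 0, 0, 0], [0.1, 9.9, -9.0, 0, 0, 0], [0.1, 7.9, -10.8, 0, 0, 0], [0.1, 5.4, -12.2, 0, 0, 0]]
side tcp px [372.3 274.9] crop origin 312 214 scale 6
top tcp px [398.5 194.3] crop origin 338 134 scale 6
```

View pics/side_e.png

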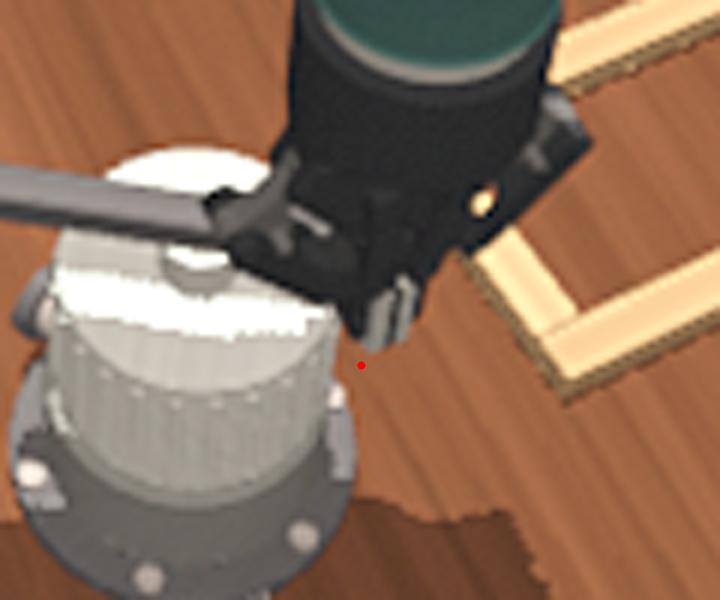

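The bar is turning: in this crop it runs from the finger at (380,320) to the left edge at about (0,190). I'll write a bar-angle estimator and continue.

```bash
cat > ang.py <<'E'
from h import *
from scipy.optimize import minimize
C=np.array([.523,-.1705])
s,M=tool();p=s["position"]
fa=np.degrees(np.arctan2(*(p[:2]-C)[::-1]))
for n in("side","top"):
    c,W=cloud(n);I=c["image"].astype(int)
    m=box(W,.43,.61,-.26,-.08,.155,.20); q=W[m]; d=np.hypot(q[:,0]-C[0],q[:,1]-C[1])
    # exclude near gripper
    g=np.hypot(q[:,0]-p[0],q[:,1]-p[1])
    q=q[(d<.077)&(g>.035)]
    if len(q)<20: print(n,"few",len(q)); continue
    zt=np.percentile(q[:,2],80); q=q[abs(q[:,2]-zt)<.006]
    th=np.radians(np.arange(0,180,.25)); dx,dy=q[:,0]-C[0],q[:,1]-C[1]
    cnt=[np.sum(abs(-np.sin(t)*dx+np.cos(t)*dy)<.009) for t in th]
    t=np.degrees(th[np.array(cnt)>=max(cnt)-1].mean())
    print(n,"bar ang mod180",round(t,1),"finger",round(fa,1),"n",len(q),max(cnt),"ztop",round(zt,4))
E
python3 ang.py
```

```text
side bar ang mod180 152.0 finger -47.4 n 290 289 ztop 0.1663
top bar ang mod180 151.6 finger -47.4 n 215 207 ztop 0.1676
```

```bash
python3 -m jog '[[[0.3,11.5,7.5,0,0.3,0.2],[0.3,11.5,6.5,0,0.3,0],[0.3,12.5,4,0,0,0],[0.2,13.5,1.5,0,0,0],[0.2,13.5,-1.5,0,0,0],[0.2,12.5,-4,0,0,0],[0,11.5,-6.5,0,0,0],[0,10,-9,0,0,0]]]';  python3 circ.py .117 10 14; python3 ang.py
```

```text
time_s: 8.8
position: [0.5652, -0.1157, 0.1146]
orientation: [0.707, 0.002, 0.707, -0.002]
force: [-0.2, -0.7, 0.5]
opening: -0.002
finger ang 52.4 r 69.1 z 0.1146 F [-0.2 -0.7  0.5] x [-0.001  0.    -1.   ] t 8.8 q [-0.31  0.25 -0.25  1.07 -0.    1.26]
tilt fix tool [-0. -0. -0.]
[[-0.2, 3.8, -16.6, 0, 0, 0], [-0.2, 4.4, -15.0, 0, 0, 0], [-0.2, 0.6, -15.6, 0, 0, 0], [-0.2, -3.2, -15.3, 0, 0, 0], [-0.2, -6.8, -14.0, 0, 0, 0], [-0.2, -10.0, -12.0, 0, 0, 0], [-0.2, -12.6, -9.2, 0, 0, 0], [-0.2, -14.4, -5.9, 0, 0, 0], [-0.2, -15.4, -2.2, 0, 0, 0], [-0.2, -15.5, 1.6, 0, 0, 0]]
side bar ang mod180 72.0 finger 52.4 n 396 395 ztop 0.1691
top few 4
```

```bash
python3 -m jog '[[[-0.3,4,-16.5,0,0,0],[-0.3,4.5,-15,0,0,0],[-0.3,0.5,-15.5,0,0,0],[-0.3,-3,-15.5,0,0,0],[-0.3,-7,-14,0,0,0],[-0.3,-10,-12,0,0,0],[-0.3,-12.5,-9,0,0,0],[-0.3,-14.5,-6,0,0,0],[-0.3,-15.5,-2,0,0,0],[-0.3,-15.5,1.5,0,0,0]]]';  python3 circ.py .1225 10 14; python3 ang.py
```

```text
time_s: 9.9
position: [0.4538, -0.1873, 0.1184]
orientation: [0.708, 0.003, 0.706, -0.001]
force: [-0.3, 1.7, 0.5]
opening: 0.002
finger ang -166.4 r 71.2 z 0.1184 F [-0.3  1.7  0.5] x [ 0.004  0.002 -1.   ] t 9.9 q [-0.53  0.1  -0.43  1.04  0.    1.05]
tilt fix tool [-0.   0.2 -0.1]
[[-0.4, -12.8, 12.6, 0, 0, 0], [-0.4, -12.8, 8.9, 0, 0, 0], [-0.4, -10.2, 11.8, 0, 0, 0], [-0.4, -7.1, 13.9, 0, 0, 0], [-0.4, -3.5, 15.2, 0, 0, 0], [-0.3, 0.3, 15.6, 0, 0, 0], [-0.3, 4.0, 15.1, 0, 0, 0], [-0.3, 7.6, 13.6, 0, 0, 0], [-0.3, 10.6, 11.4, 0, 0, 0], [-0.4, 13.1, 8.5, 0, 0, 0]]
side bar ang mod180 26.3 finger -166.4 n 343 287 ztop 0.1727
top bar ang mod180 34.7 finger -166.4 n 197 197 ztop 0.1738
```

```bash
python3 -m jog '[[[-0.3,-13,12.5,0,0,0],[-0.3,-13,9,0,0,0],[-0.3,-10,12,0,0,0],[-0.3,-7,14,0,0,0],[-0.3,-3.5,15,0,0,0],[-0.3,0.5,15.5,0,0,0],[-0.3,4,15,0,0,0],[-0.3,7.5,13.5,0,0,0],[-0.3,10.5,11.5,0,0,0],[-0.3,13,8.5,0,0,0]]]';  python3 circ.py .126 10 14; python3 ang.py
```

```text
time_s: 11.0
position: [0.5846, -0.2018, 0.1191]
orientation: [0.706, 0.006, 0.709, -0.003]
force: [-0.6, -0.3, -0.9]
opening: -0.001
finger ang -26.9 r 69.1 z 0.1191 F [-0.6 -0.3 -0.9] x [-0.004  0.004 -1.   ] t 11.0 q [-0.44  0.32 -0.15  1.11  0.    1.14]
tilt fix tool [-0.  -0.2 -0.3]
[[-0.6, 17.0, 0.6, 0, 0, 0], [-0.6, 15.5, 1.4, 0, 0, 0], [-0.6, 15.4, -2.4, 0, 0, 0], [-0.6, 14.4, -6.0, 0, 0, 0], [-0.6, 12.5, -9.3, 0, 0, 0], [-0.6, 9.9, -12.1, 0, 0, 0], [-0.6, 6.7, -14.1, 0, 0, 0], [-0.6, 3.0, -15.3, 0, 0, 0], [-0.6, -0.7, -15.6, 0, 0, 0], [-0.6, -4.5, -14.9, 0, 0, 0]]
side bar ang mod180 169.0 finger -26.9 n 363 362 ztop 0.1766
top bar ang mod180 171.2 finger -26.9 n 226 210 ztop 0.1776
```

```bash
python3 -m jog '[[[-0.8,17,0.5,0,0,0],[-0.8,15.5,1.5,0,0,0],[-0.8,15.5,-2.5,0,0,0],[-0.6,14.5,-6,0,0,0],[-0.6,12.5,-9.5,0,0,0],[-0.6,10,-12,0,0,0],[-0.6,6.5,-14,0,0,0],[-0.6,3,-15.5,0,0,0],[-0.6,-0.5,-15.5,0,0,0],[-0.6,-4.5,-15,0,0,0]]]';  python3 circ.py .130 10 14; python3 ang.py
```

```text
time_s: 12.1
position: [0.4903, -0.0972, 0.128]
orientation: [0.707, 0.003, 0.708, 0.001]
force: [1.0, 0.1, 0.3]
opening: -0.003
finger ang 114.0 r 80.2 z 0.128 F [1.  0.1 0.3] x [-0.002  0.006 -1.   ] t 12.1 q [-0.33  0.11 -0.4   1.07  0.01  1.25]
tilt fix tool [ 0.  -0.1 -0.4]
[[-0.3, -22.9, -6.7, 0, 0, 0], [-0.3, -11.1, -11.0, 0, 0, 0], [-0.3, -13.4, -8.0, 0, 0, 0], [-0.3, -14.9, -4.5, 0, 0, 0], [-0.3, -15.6, -0.8, 0, 0, 0], [-0.3, -15.3, 3.0, 0, 0, 0], [-0.3, -14.1, 6.6, 0, 0, 0], [-0.3, -12.1, 9.9, 0, 0, 0], [-0.3, -9.3, 12.5, 0, 0, 0], [-0.3, -6.0, 14.4, 0, 0, 0]]
side bar ang mod180 127.9 finger 114.0 n 479 479 ztop 0.1803
top bar ang mod180 131.2 finger 114.0 n 72 72 ztop 0.1818
```

```bash
python3 -m jog '[[[-0.2,-14,2,0,0,0],[-0.2,-11,-9,0,0,0],[-0.3,-11,-11,0,0,0],[-0.3,-13.5,-8,0,0,0],[-0.3,-15,-4.5,0,0,0],[-0.3,-15.5,-1,0,0,0],[-0.3,-15.5,3,0,0,0]]]';  python3 circ.py .130 8 14; python3 ang.py
```

```text
time_s: 12.9
position: [0.459, -0.1958, 0.129]
orientation: [0.706, 0.005, 0.708, 0.003]
force: [0.1, 2.0, 0.1]
opening: 0.005
finger ang -158.4 r 68.8 z 0.129 F [0.1 2.  0.1] x [-0.002  0.011 -1.   ] t 12.9 q [-0.54  0.11 -0.39  1.07  0.01  1.04]
tilt fix tool [ 0.  -0.1 -0.6]
[[-0.3, -11.9, 12.0, 0, 0, 0], [-0.3, -11.5, 10.6, 0, 0, 0], [-0.2, -8.6, 13.0, 0, 0, 0], [-0.2, -5.2, 14.7, 0, 0, 0], [-0.2, -1.4, 15.5, 0, 0, 0], [-0.1, 2.4, 15.4, 0, 0, 0], [-0.1, 6.0, 14.4, 0, 0, 0], [-0.0, 9.3, 12.5, 0, 0, 0]]
side bar ang mod180 36.5 finger -158.4 n 201 158 ztop 0.1827
top bar ang mod180 44.8 finger -158.4 n 215 215 ztop 0.1836
```

```bash
python3 -m jog '[[[-0.4,-12,12,0,0,0],[-0.4,-11.5,10.5,0,0,0],[-0.4,-8.5,13,0,0,0],[-0.3,-5,14.5,0,0,0],[-0.3,-1.5,15.5,0,0,0],[-0.3,2.5,15.5,0,0,0],[-0.3,6,14.5,0,0,0]]]';  python3 circ.py .134 6 10; python3 ang.py
```

```text
time_s: 13.7
position: [0.5574, -0.2297, 0.129]
orientation: [0.704, 0.007, 0.71, 0.002]
force: [0.4, 0.1, 1.0]
opening: -0.002
finger ang -59.8 r 68.5 z 0.129 F [0.4 0.1 1. ] x [-0.008  0.012 -1.   ] t 13.7 q [-0.5   0.29 -0.17  1.12  0.01  1.08]
tilt fix tool [-0.  -0.4 -0.7]
[[-0.8, 10.3, 6.8, 0, 0, 0], [-0.8, 8.0, 7.8, 0, 0, 0], [-0.8, 9.2, 6.3, 0, 0, 0], [-0.7, 10.2, 4.6, 0, 0, 0], [-0.7, 10.8, 2.8, 0, 0, 0], [-0.7, 11.1, 0.9, 0, 0, 0]]
side bar ang mod180 137.1 finger -59.8 n 315 312 ztop 0.1858
top bar ang mod180 141.1 finger -59.8 n 232 226 ztop 0.1867
```

```bash
python3 -m jog '[[[-0.8,10.5,7,0,0,0],[-0.8,8,8,0,0,0],[-0.8,9,6.5,0,0,0],[-0.7,10,4.5,0,0,0],[-0.7,11,3,0,0,0],[-0.7,8,0.5,0,0,0]]]';  python3 circ.py .134 6 10; python3 ang.py; python3 tip.py f
```

```text
time_s: 14.4
position: [0.5892, -0.1679, 0.1345]
orientation: [0.704, 0.006, 0.71, 0.002]
force: [-0.6, -1.3, -0.9]
opening: 0.002
finger ang 2.3 r 66.3 z 0.1345 F [-0.6 -1.3 -0.9] x [-0.008  0.012 -1.   ] t 14.4 q [-0.39  0.31 -0.14  1.14  0.01  1.19]
tilt fix tool [-0.  -0.5 -0.7]
[[0.2, 11.0, -3.7, 0, 0, 0], [0.2, 10.6, -3.4, 0, 0, 0], [0.2, 9.9, -5.2, 0, 0, 0], [0.2, 8.8, -6.8, 0, 0, 0], [0.2, 7.5, -8.2, 0, 0, 0], [0.2, 6.0, -9.4, 0, 0, 0]]
side bar ang mod180 19.0 finger 2.3 n 406 404 ztop 0.1871
top bar ang mod180 25.1 finger 2.3 n 74 71 ztop 0.1873
side tcp px [371.5 247. ] crop origin 311 187 scale 6
top tcp px [382.3 186.9] crop origin 322 126 scale 6
```

View pics/side_f.png

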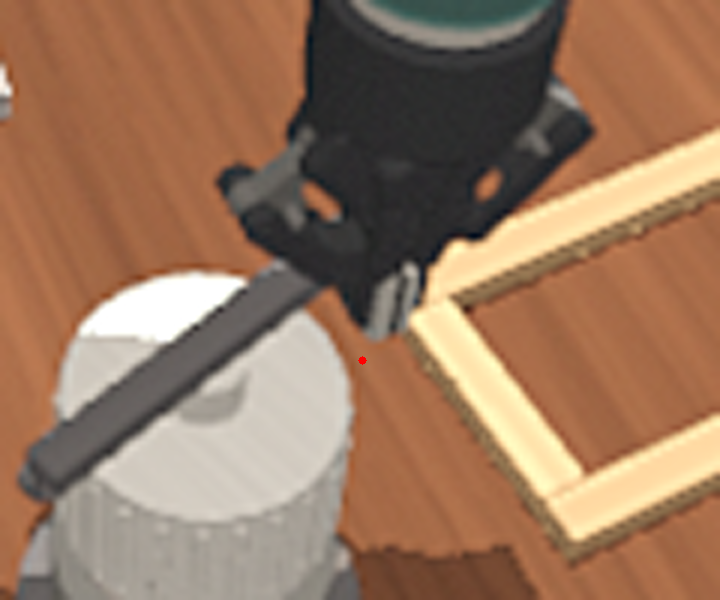

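The bar is at about 20–25°, i.e. 2.23–2.24 turns, with a measured rise of 22 mm, so the thread should have let go. I'll back off, rise, look again, then turn the jaw across the bar.

```bash
python3 -m jog '[[[0,-12,3,0,0,0],[-25,0,0,0,0,0],[-35,0,0,0,0,0],[-30,0,0,0,0,0],[0,30,0,-8.5,0,0],[0,30,0,-8.5,0,0],[0,30,0,-8.5,0,0],[0,0,0,-8.5,0,0],[0,0,0,-8.5,0,0],[0,0,0,-8.5,0,0],[0,0,0,-8.5,0,0],[0,0,0,-8.5,0,0],[0,0,0,-8.5,0,0],[0,0,0,-8.5,0,0],[0,0,0,-8.5,0,0],[0,0,0,-8.5,0,0],[0,0,0,-8.5,0,0],[0,0,0,0,0,0]]]' 60
python3 go.py .523 -.1705 .25;python3 ang.py
python3 - <<'E'
from h import *
for n in("side","top"):
    c=camera(n);cv2.imwrite(f"pics/{n}g.png",cv2.resize(c["image"][120:340,200:500,::-1],None,fx=2.6,fy=2.6,interpolation=cv2.INTER_CUBIC))
E
```

```text
time_s: 16.4
position: [0.5838, -0.115, 0.2294]
orientation: [0.401, -0.582, 0.398, 0.585]
force: [-0.4, -0.2, 0.4]
opening: 0.597
pos [ 0.5838 -0.115   0.2294] delta tool mm [-20.8  76.7 -29.6] x [-0.002  0.006 -1.   ] zang 111.2 q [-0.31  0.21 -0.05  1.31  0.   -0.68] F [-0.4 -0.2  0.4] t 16.4 op 0.597
side bar ang mod180 21.1 finger 42.4 n 511 503 ztop 0.1873
top few 17
```

View pics/sideg.png

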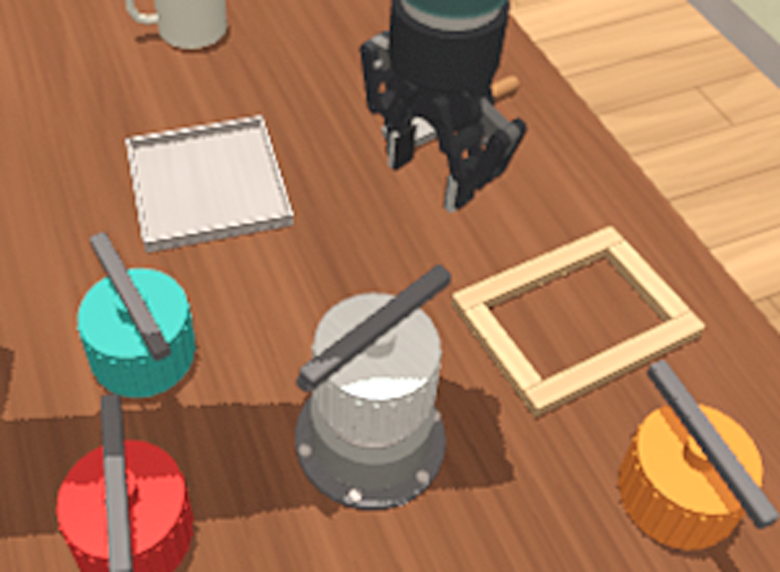

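View pics/topg.png

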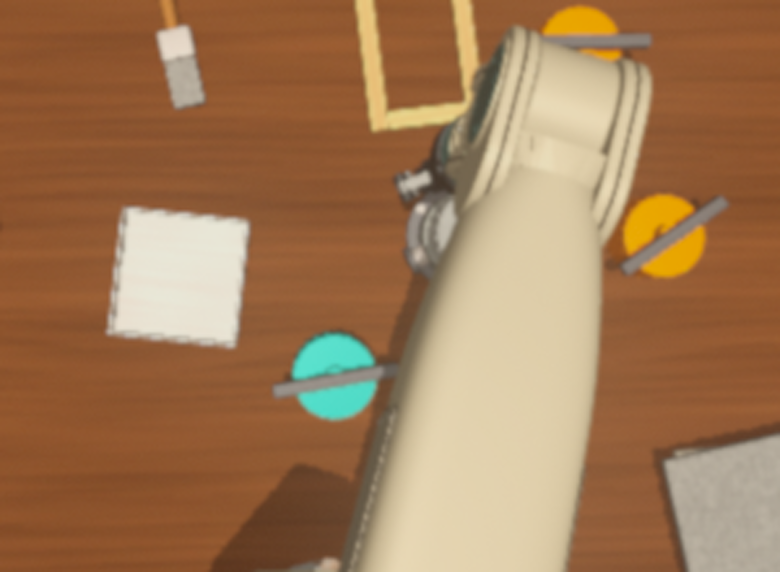

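The cover stands level on the neck, with its bar running from about (310,380) to (440,275) in the side crop. Fitting the bar precisely:

```bash
cat > barfit.py <<'E'
from h import *
import sys
zlo,zhi=float(sys.argv[1]),float(sys.argv[2]); cx,cy=float(sys.argv[3]),float(sys.argv[4])
c,W=cloud("side")
m=box(W,cx-.09,cx+.09,cy-.09,cy+.09,zlo,zhi); p=W[m]
for _ in range(3):
    mu=p[:,:2].mean(0);u=np.linalg.svd(p[:,:2]-mu)[2][0];d=(p[:,:2]-mu)@[-u[1],u[0]];p=p[abs(d)<.010]
s=(p[:,:2]-mu)@u;lo,hi=np.percentile(s,[.5,99.5]);w=(p[:,:2]-mu)@[-u[1],u[0]]
mid=mu+u*(lo+hi)/2
print("mid",np.round(mid,4),"len",round(hi-lo,4),"ang",round(np.degrees(np.arctan2(u[1],u[0]))%180,1),"w",np.percentile(w,[1,99]).round(4),"z",np.median(p[:,2]).round(4))
A=np.c_[s,np.ones(len(s))];k=np.linalg.lstsq(A,p[:,2],rcond=None)[0];print("slope along bar deg",np.degrees(k[0]).round(2))
m=box(W,cx-.07,cx+.07,cy-.07,cy+.07,zlo-.035,zlo-.02);q=W[m];print("cover top n",len(q),"z",np.median(q[:,2]).round(4))
E
python3 barfit.py .180 .196 .523 -.1705
```

```text
mid [ 0.5247 -0.1722] len 0.1474 ang 20.9 w [-0.0089  0.0068] z 0.1866
slope along bar deg -0.12
cover top n 1165 z 0.153
```

```bash
python3 -m jog '[[[0,26,-10,0,0,0],[0,26,-10,0,0,0],[0,24,-9,0,0,0],[0,0,0,0,0,0],[0,0,0,0,0,0]]]' 50; python3 go.py .524 -.171 .148; python3 barfit.py .180 .196 .523 -.1705
```

```text
time_s: 17.15
position: [0.5223, -0.1697, 0.2292]
orientation: [0.402, -0.581, 0.399, 0.584]
force: [0.4, -0.2, 0.5]
opening: 0.497
pos [ 0.5223 -0.1697  0.2292] delta tool mm [81.2 -1.1 -2.3] x [-0.001  0.006 -1.   ] zang 110.9 q [-0.43  0.13 -0.15  1.29  0.   -0.8 ] F [ 0.4 -0.2  0.5] t 17.15 op 0.497
mid [ 0.5248 -0.1723] len 0.1471 ang 20.8 w [-0.0088  0.0068] z 0.1867
slope along bar deg -0.03
cover top n 1163 z 0.153
```

```bash
python3 -m jog '[[[20,-1,-2,0,0,-0.3],[20,0,0,0,0,0],[15,0,0,0,0,0],[0,0,0,0,0,0]]]'; python3 go.py .524 -.171 .148; python3 tip.py h
```

```text
time_s: 17.6
position: [0.5284, -0.1691, 0.174]
orientation: [-0.404, 0.584, -0.396, -0.582]
force: [0.1, 0.3, -0.4]
opening: 0.5
pos [ 0.5284 -0.1691  0.174 ] delta tool mm [25.9  5.  -0.3] x [ 0.009  0.007 -1.   ] zang 111.1 q [-0.43  0.17 -0.23  1.17  0.01 -0.8 ] F [ 0.1  0.3 -0.4] t 17.6 op 0.5
side tcp px [346.6 245.4] crop origin 286 185 scale 6
top tcp px [386.  206.7] crop origin 325 146 scale 6
```

View pics/side_h.png

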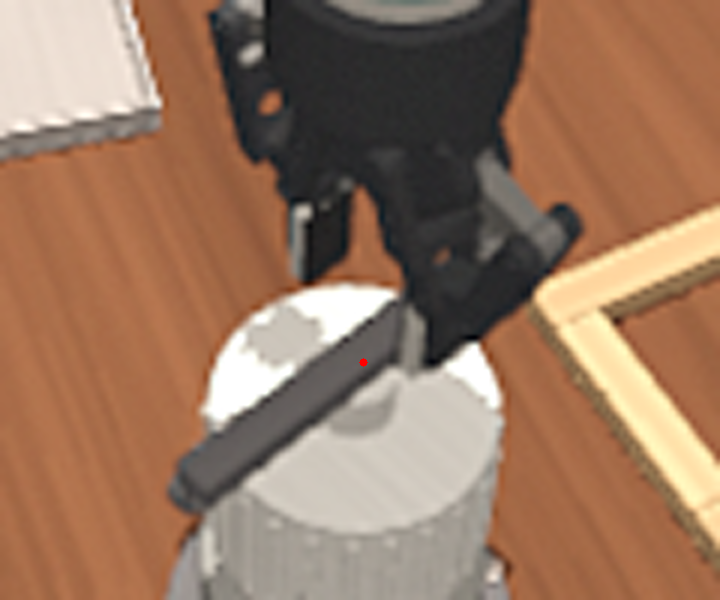

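```bash
python3 circ.py .148 0 10 | head -2 ; python3 -m jog '[[[0,5,0,0,0.5,0.3],[13,0,0,0,0,0],[10,0,0,0,0,0],[0,0,0,0,0,0]]]'; python3 go.py .524 -.171 .147;python3 circ.py .148 0 10 | head -2; python3 tip.py i
python3 - <<'E'
from h import *
c,W=cloud("side");s,M=tool();p=s["position"]
m=box(W,p[0]-.06,p[0]+.06,p[1]-.06,p[1]+.06,.15,.3)
# near finger: points on -jaw side
q=W[m];d=(q[:,:2]-p[:2])@M[:2,2];a=(q[:,:2]-p[:2])@M[:2,1]
k=(abs(a)<.014)&(abs(d)>.012)&(abs(d)<.05)&(q[:,2]>.156)
for sgn in(-1,1):
    kk=k&(d*sgn>0);print(sgn,kk.sum(),np.sort(q[kk,2])[:6].round(4) if kk.any() else "")
E
```

```text
finger ang 4.9 r 6.7 z 0.1762 F [-0.   0.1  0.1] x [ 0.012  0.005 -1.   ] t 17.7 q [-0.43  0.16 -0.23  1.17  0.01 -0.8 ]
tilt fix tool [0.  0.  0.8]
time_s: 18.1
position: [0.5277, -0.1724, 0.1547]
orientation: [-0.401, 0.589, -0.399, -0.577]
force: [0.1, -0.4, -0.1]
opening: 0.499
pos [ 0.5277 -0.1724  0.1547] delta tool mm [7.6 3.  2.8] x [ 0.016 -0.008 -1.   ] zang 111.1 q [-0.43  0.17 -0.27  1.12 -0.   -0.8 ] F [ 0.1 -0.4 -0.1] t 18.1 op 0.499
finger ang -22.5 r 5.1 z 0.1547 F [ 0.1 -0.4 -0.1] x [ 0.016 -0.008 -1.   ] t 18.1 q [-0.43  0.17 -0.27  1.12 -0.   -0.8 ]
tilt fix tool [-0.  -0.8  0.7]
side tcp px [346.5 252.2] crop origin 286 192 scale 6
top tcp px [385.8 207.2] crop origin 325 147 scale 6
-1 486 [0.1561 0.1867 0.1882 0.1887 0.1896 0.1903]
1 267 [0.174  0.1832 0.1837 0.1843 0.1844 0.1852]
```

View pics/side_i.png

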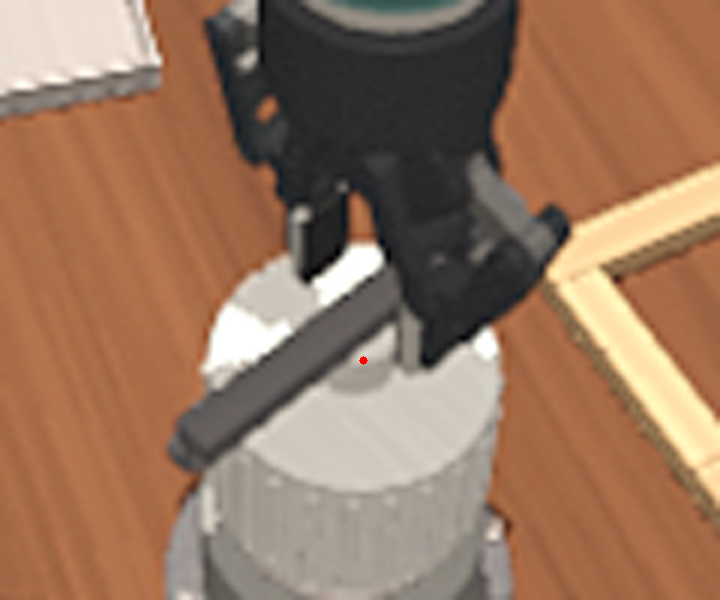

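Tips straddle the bar at about 0.186. I'll go down about 11 mm with a small centring and tilt correction, then close.

```bash
python3 -m jog '[[[2,3,3,0,-0.8,0.7],[6,0,0,0,0,0],[3,0,0,0,0,0],[0,0,0,0,0,0]]]'; python3 go.py .524 -.171 .1435;python3 circ.py .148 0 10 | head -2
```

```text
time_s: 18.65
position: [0.5252, -0.1716, 0.145]
orientation: [-0.4, 0.584, -0.4, -0.583]
force: [1.0, -0.8, 0.4]
opening: 0.496
pos [ 0.5252 -0.1716  0.145 ] delta tool mm [1.5 0.9 1. ] x [ 0.001 -0.001 -1.   ] zang 111.1 q [-0.43  0.19 -0.27  1.11  0.   -0.8 ] F [ 1.  -0.8  0.4] t 18.65 op 0.496
finger ang -27.0 r 2.4 z 0.145 F [ 1.  -0.8  0.4] x [ 0.001 -0.001 -1.   ] t 18.65 q [-0.43  0.19 -0.27  1.11  0.   -0.8 ]
tilt fix tool [-0.  -0.1  0.1]
```

```bash
python3 -m jog '[[[0.5,0,0,0,0,0],[0,0,0,0,0,0],[0,0,0,0,0,0],[0,0,0,0,0,0],[0,0,0,0,0,0],[0,0,0,0,0,0]]]' 0 80; python3 go.py .524 -.171 .1435;python3 circ.py .148 0 10 | head -2;python3 tip.py j
```

```text
time_s: 19.25
position: [0.5251, -0.1704, 0.1467]
orientation: [-0.401, 0.583, -0.399, -0.583]
force: [-0.6, -0.3, 0.8]
opening: 0.162
pos [ 0.5251 -0.1704  0.1467] delta tool mm [ 3.2  1.2 -0.1] x [ 0.002  0.002 -1.   ] zang 111.1 q [-0.43  0.18 -0.27  1.12  0.   -0.8 ] F [-0.6 -0.3  0.8] t 19.25 op 0.162
finger ang 1.5 r 2.1 z 0.1467 F [-0.6 -0.3  0.8] x [ 0.002  0.002 -1.   ] t 19.25 q [-0.43  0.18 -0.27  1.12  0.   -0.8 ]
tilt fix tool [-0.   0.1  0.1]
side tcp px [344.8 254. ] crop origin 284 193 scale 6
top tcp px [384.6 208.1] crop origin 324 148 scale 6
```

View pics/side_j.png

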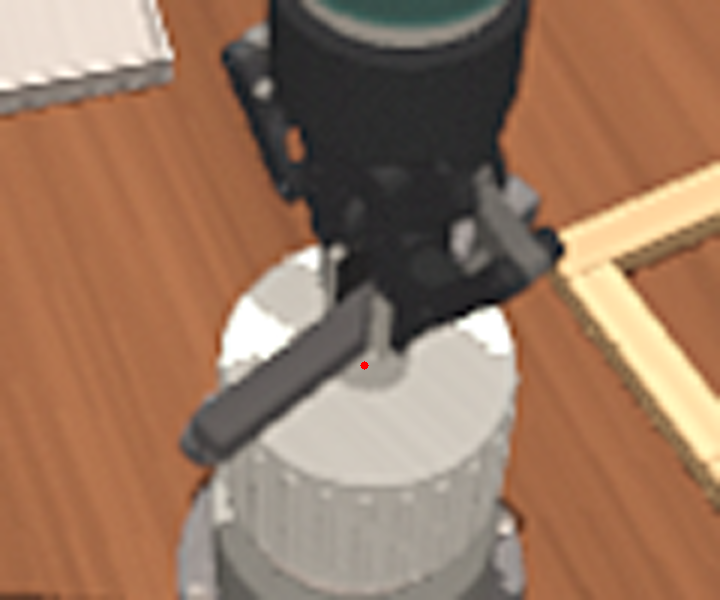

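The bar is gripped, opening 0.16. Trial lift of a few mm while watching the force.

```bash
python3 -m jog '[[[-3,0,0,0,0,0],[-3,0,0,0,0,0],[-3,0,0,0,0,0],[0,0,0,0,0,0]]]'; python3 go.py .524 -.171 .21;python3 barfit.py .176 .215 .523 -.1705
```

```text
time_s: 19.75
position: [0.5237, -0.1697, 0.1538]
orientation: [0.401, -0.582, 0.399, 0.584]
force: [1.5, 0.4, -3.1]
opening: 0.162
pos [ 0.5237 -0.1697  0.1538] delta tool mm [-56.2   0.2  -1.1] x [-0.002  0.004 -1.   ] zang 111.1 q [-0.43  0.18 -0.26  1.14  0.   -0.8 ] F [ 1.5  0.4 -3.1] t 19.75 op 0.162
mid [ 0.5245 -0.1739] len 0.1484 ang 20.6 w [-0.0098  0.0098] z 0.1938
slope along bar deg -0.87
cover top n 190 z 0.1492
```

Lifting freely: 3 N and 7 mm up. Continuing straight up.

```bash
python3 -m jog '[[[-8,0,0,0,0,0],[-8,0,0,0,0,0],[-8,0,0,0,0,0]]]'; python3 go.py .524 -.171 .225; python3 circ.py .148 0 10 | head -2
```

```text
time_s: 20.1
position: [0.5236, -0.1697, 0.178]
orientation: [0.401, -0.582, 0.399, 0.585]
force: [0.9, 0.5, -3.5]
opening: 0.16
pos [ 0.5236 -0.1697  0.178 ] delta tool mm [-47.    0.1  -1.2] x [-0.002  0.005 -1.   ] zang 111.1 q [-0.43  0.16 -0.22  1.19  0.   -0.8 ] F [ 0.9  0.5 -3.5] t 20.1 op 0.16
finger ang 54.6 r 1.0 z 0.178 F [ 0.9  0.5 -3.5] x [-0.002  0.005 -1.   ] t 20.1 q [-0.43  0.16 -0.22  1.19  0.   -0.8 ]
tilt fix tool [ 0.   0.3 -0. ]
```

```bash
python3 -m jog '[[[-10,0,0,0,0,0],[-10,0,0,0,0,0],[-10,0,0,0,0,0],[-10,0,0,0,0,0],[-10,0,0,0,0,0],[0,0,0,0,0,0]]]'; python3 go.py .477 .186 .226; python3 circ.py .148 0 10 | head -2
python3 - <<'E'
from h import *
for n in("side","top"):
    c=camera(n);cv2.imwrite(f"pics/{n}k.png",cv2.resize(c["image"][120:340,200:500,::-1],None,fx=2.6,fy=2.6,interpolation=cv2.INTER_CUBIC))
E
```

```text
time_s: 20.7
position: [0.5236, -0.1703, 0.2355]
orientation: [0.401, -0.582, 0.399, 0.584]
force: [0.5, 0.4, -3.2]
opening: 0.158
pos [ 0.5236 -0.1703  0.2355] delta tool mm [ 10.4 -84.8 349.2] x [-0.001  0.003 -1.   ] zang 111.1 q [-0.43  0.13 -0.14  1.3   0.   -0.8 ] F [ 0.5  0.4 -3.2] t 20.7 op 0.158
finger ang 18.1 r 0.6 z 0.2355 F [ 0.5  0.4 -3.2] x [-0.001  0.003 -1.   ] t 20.7 q [-0.43  0.13 -0.14  1.3   0.   -0.8 ]
tilt fix tool [ 0.   0.2 -0. ]
```

View pics/sidek.png

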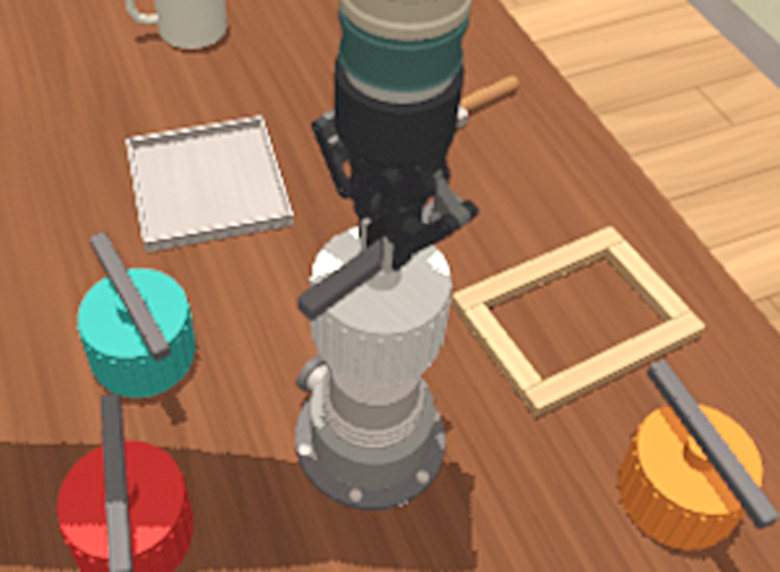

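The cover hangs upright above the threaded neck and is clear of it (rim about 0.17). Carrying it to above the tray.

```bash
python3 -m jog '[[[0,-2,10,0,0,0],[0,-5,20,0,0,0],[0,-5,20,0,0,0],[0,-5,20,0,0,0],[0,-5,20,0,0,0],[0,-5,20,0,0,0],[0,-5,20,0,0,0],[0,-5,20,0,0,0],[0,-5,20,0,0,0],[0,-5,20,0,0,0],[0,-5,20,0,0,0],[0,-5,20,0,0,0],[0,-5,20,0,0,0],[0,-5,20,0,0,0],[0,-5,20,0,0,0],[0,-5,20,0,0,0],[0,-3,12,0,0,0],[0,0,0,0,0,0]]]'; python3 go.py .477 .186 .2; python3 circ.py .148 0 10 | head -2
```

```text
time_s: 22.6
position: [0.4619, 0.1825, 0.2225]
orientation: [0.396, -0.571, 0.403, 0.596]
force: [-0.1, 0.6, -3.8]
opening: 0.162
pos [0.4619 0.1825 0.2225] delta tool mm [ 22.  -15.9  -2.7] x [-0.034  0.012 -0.999] zang 111.2 q [ 0.23  0.06 -0.25  1.3   0.02 -0.14] F [-0.1  0.6 -3.8] t 22.6 op 0.162
finger ang 99.8 r 358.2 z 0.2225 F [-0.1  0.6 -3.8] x [-0.034  0.012 -0.999] t 22.6 q [ 0.23  0.06 -0.25  1.3   0.02 -0.14]
tilt fix tool [ 0.   1.3 -1.6]
```

```bash
python3 -m jog '[[[0,-8,-1,0,0.7,-0.8],[0,-8,-1,0,0.6,-0.8],[0,0,0,0,0,0],[0,0,0,0,0,0]]]'; python3 go.py .477 .186 .2; python3 circ.py .148 0 10 | head -2
python3 - <<'E'
from h import *
for n in("side","top"):
    c=camera(n);cv2.imwrite(f"pics/{n}l.png",cv2.resize(c["image"][100:320,150:450,::-1],None,fx=2.6,fy=2.6,interpolation=cv2.INTER_CUBIC))
E
```

```text
time_s: 23.0
position: [0.4786, 0.1851, 0.2213]
orientation: [-0.399, 0.584, -0.4, -0.582]
force: [0.2, 0.2, -3.3]
opening: 0.155
pos [0.4786 0.1851 0.2213] delta tool mm [21.3  1.2  1.5] x [ 0.002 -0.002 -1.   ] zang 111.2 q [ 0.24  0.07 -0.24  1.26 -0.   -0.13] F [ 0.2  0.2 -3.3] t 23.0 op 0.155
finger ang 97.1 r 358.3 z 0.2213 F [ 0.2  0.2 -3.3] x [ 0.002 -0.002 -1.   ] t 23.0 q [ 0.24  0.07 -0.24  1.26 -0.   -0.13]
tilt fix tool [ 0.  -0.2  0.1]
```

View pics/sidel.png

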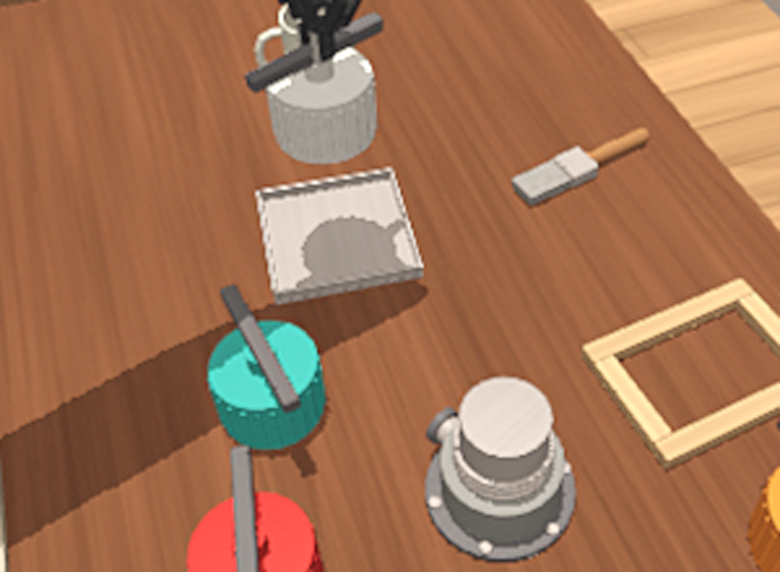

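View pics/topl.png

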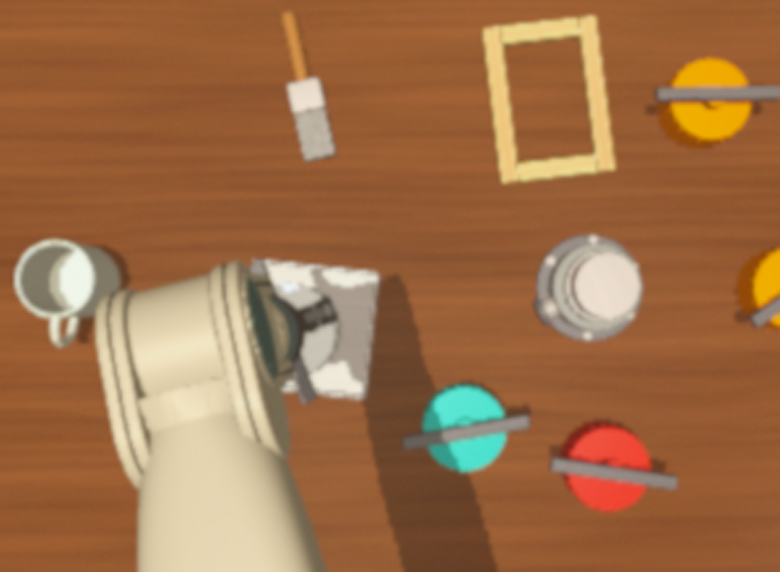

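The cover hangs upright over the tray, at about (322,110) in the side crop. Measuring its position, then lowering.

Run:
```python
from h import *
c,W=cloud("side")
m=box(W,.39,.57,.09,.28,.15,.30);p=W[m];h,e=np.histogram(p[:,2],bins=np.arange(.15,.3,.005));print(list(zip(e.round(3),h)))
q=p[(p[:,2]>.222)&(p[:,2]<.241)];
(cx,r)=cv2.minEnclosingCircle((q[:,:2]*1000).astype(np.float32));print("cover top circ",cx,r,np.median(q[:,2]))
A=np.c_[q[:,:2],np.ones(len(q))];print("plane",np.linalg.lstsq(A,q[:,2],rcond=None)[0],len(q))
```

```text
[(np.float64(0.15), np.int64(0)), (np.float64(0.155), np.int64(12)), (np.float64(0.16), np.int64(51)), (np.float64(0.165), np.int64(55)), (np.float64(0.17), np.int64(69)), (np.float64(0.175), np.int64(55)), (np.float64(0.18), np.int64(56)), (np.float64(0.185), np.int64(63)), (np.float64(0.19), np.int64(66)), (np.float64(0.195), np.int64(62)), (np.float64(0.2), np.int64(67)), (np.float64(0.205), np.int64(63)), (np.float64(0.21), np.int64(68)), (np.float64(0.215), np.int64(71)), (np.float64(0.22), np.int64(71)), (np.float64(0.225), np.int64(502)), (np.float64(0.23), np.int64(21)), (np.float64(0.235), np.int64(23)), (np.float64(0.24), np.int64(14)), (np.float64(0.245), np.int64(59)), (np.float64(0.25), np.int64(84)), (np.float64(0.255), np.int64(105)), (np.float64(0.26), np.int64(208)), (np.float64(0.265), np.int64(22)), (np.float64(0.27), np.int64(24)), (np.float64(0.275), np.int64(30)), (np.float64(0.28), np.int64(20)), (np.float64(0.285), np.int64(11)), (np.float64(0.29), np.int64(23))]
cover top circ (479.2559814453125, 182.2355499267578) 51.466434478759766 0.22753056987201056
plane [-0.00921286  0.02570346  0.22811926] 587
```

```bash
python3 -m jog '[[[20,1,1,0,0,0],[25,0,0,0,0,0],[25,0,0,0,0,0],[15,0,0,0,0,0],[0,0,0,0,0,0]]]'; python3 go.py .477 .186 .07; python3 circ.py .148 0 10 | head -2
```

```text
time_s: 23.65
position: [0.4795, 0.1847, 0.1358]
orientation: [-0.401, 0.585, -0.399, -0.581]
force: [-0.2, -0.3, -3.9]
opening: 0.163
pos [0.4795 0.1847 0.1358] delta tool mm [65.8  2.2  2.3] x [ 0.006 -0.001 -1.   ] zang 111.0 q [ 0.24  0.12 -0.36  1.08 -0.   -0.12] F [-0.2 -0.3 -3.9] t 23.65 op 0.163
finger ang 97.0 r 357.9 z 0.1358 F [-0.2 -0.3 -3.9] x [ 0.006 -0.001 -1.   ] t 23.65 q [ 0.24  0.12 -0.36  1.08 -0.   -0.12]
tilt fix tool [-0.  -0.2  0.3]
```

```bash
python3 -m jog '[[[15,2,4,0,-0.2,0.3],[15,0,0,0,0,0],[15,0,0,0,0,0],[8,0,0,0,0,0],[4,0,0,0,0,0],[0,0,0,0,0,0]]]'; python3 go.py .477 .186 .0675; python3 circ.py .148 0 10 | head -2
```

```text
time_s: 24.25
position: [0.4789, 0.189, 0.0787]
orientation: [-0.402, 0.584, -0.399, -0.582]
force: [-1.4, 0.9, -3.2]
opening: 0.163
pos [0.4789 0.189  0.0787] delta tool mm [11.2  2.9 -2.1] x [ 0.005  0.003 -1.   ] zang 111.0 q [ 0.25  0.18 -0.43  0.95  0.   -0.12] F [-1.4  0.9 -3.2] t 24.25 op 0.163
finger ang 97.0 r 362.2 z 0.0787 F [-1.4  0.9 -3.2] x [ 0.005  0.003 -1.   ] t 24.25 q [ 0.25  0.18 -0.43  0.95  0.   -0.12]
tilt fix tool [0.  0.  0.3]
```

```bash
python3 -m jog '[[[4,0,0,0,0,0.3],[3,0,0,0,0,0],[2,0,0,0,0,0],[0,0,0,0,0,0]]]'; python3 go.py .477 .186 .0675; python3 circ.py .148 0 10 | head -2
```

```text
time_s: 24.65
position: [0.481, 0.1896, 0.0711]
orientation: [-0.402, 0.583, -0.399, -0.582]
force: [-0.1, 0.9, -3.8]
opening: 0.161
pos [0.481  0.1896 0.0711] delta tool mm [ 3.6  5.  -2. ] x [ 0.003  0.002 -1.   ] zang 111.0 q [ 0.25  0.19 -0.43  0.94  0.   -0.12] F [-0.1  0.9 -3.8] t 24.65 op 0.161
finger ang 96.7 r 362.6 z 0.0711 F [-0.1  0.9 -3.8] x [ 0.003  0.002 -1.   ] t 24.65 q [ 0.25  0.19 -0.43  0.94  0.   -0.12]
tilt fix tool [-0.   0.   0.2]
```

```bash
python3 -m jog '[[[1.5,2,-1,0,0,0],[1.2,2,0,0,0,0],[0,0,0,0,0,0]]]'; python3 go.py .477 .186 .0675
python3 - <<'E'
from h import *
c,W=cloud("side")
m=box(W,.39,.57,.09,.28,.066,.082);q=W[m];print("cover top z",len(q),np.median(q[:,2]));print(cv2.minEnclosingCircle((q[:,:2]*1000).astype(np.float32)))
E
```

```text
time_s: 24.95
position: [0.4776, 0.1871, 0.0686]
orientation: [-0.402, 0.584, -0.399, -0.582]
force: [-0.6, -0.0, -3.1]
opening: 0.16
pos [0.4776 0.1871 0.0686] delta tool mm [ 1.1  1.  -0.8] x [ 0.004  0.002 -1.   ] zang 111.0 q [ 0.25  0.19 -0.44  0.93  0.   -0.12] F [-0.6 -0.  -3.1] t 24.95 op 0.16
cover top z 519 0.07465710570205149
((477.8632507324219, 183.04588317871094), 51.455101013183594)
```

```bash
python3 -m jog '[[[1,0,0,0,0,0],[0.5,0,0,0,0,0],[0,0,0,0,0,0]]]'; python3 go.py .477 .186 .0675;python3 -m jog '[[[1,0,0,0,0,0],[0,0,0,0,0,0]]]'; python3 circ.py .148 0 10 | head -2
```

```text
time_s: 25.3
position: [0.478, 0.1872, 0.0672]
orientation: [-0.402, 0.584, -0.399, -0.582]
force: [-0.4, -0.6, -2.7]
opening: 0.163
pos [0.478  0.1872 0.0672] delta tool mm [-0.3  1.3 -0.7] x [ 0.005  0.002 -1.   ] zang 111.0 q [ 0.25  0.19 -0.45  0.93  0.   -0.12] F [-0.4 -0.6 -2.7] t 25.3 op 0.163
time_s: 25.5
position: [0.4783, 0.1871, 0.0673]
orientation: [-0.402, 0.584, -0.399, -0.582]
force: [1.1, 0.5, -4.6]
opening: 0.162
finger ang 97.1 r 360.4 z 0.0673 F [ 1.1  0.5 -4.6] x [ 0.005  0.002 -1.   ] t 25.5 q [ 0.25  0.19 -0.45  0.93  0.   -0.12]
tilt fix tool [-0.  -0.   0.3]
```

```bash
for i in 1; do python3 -m jog '[[[1.5,0,0,0,0,0.2],[0,0,0,0,0,0]]]'; done; python3 -m jog '[[[1.5,0,0,0,0,0],[0,0,0,0,0,0]]]'
python3 - <<'E'
from h import *
c,W=cloud("side")
m=box(W,.39,.57,.09,.28,.066,.082);q=W[m];print("cover top z",len(q),np.median(q[:,2]));print(cv2.minEnclosingCircle((q[:,:2]*1000).astype(np.float32)))
E
```

```text
time_s: 25.7
position: [0.4788, 0.1871, 0.0674]
orientation: [-0.401, 0.583, -0.4, -0.582]
force: [0.5, -0.2, -3.2]
opening: 0.163
time_s: 25.9
position: [0.4792, 0.187, 0.0673]
orientation: [-0.401, 0.584, -0.4, -0.582]
force: [-0.3, -0.9, -4.6]
opening: 0.159
cover top z 509 0.07327689566957087
((478.3787841796875, 183.29600524902344), 51.3953971862793)
```

```bash
python3 -m jog '[[[2.5,0,0,0,0,0],[0,0,0,0,0,0]]]'; python3 go.py .477 .186 .066;  python3 -m jog '[[[2.5,0,0,0,0,0]]]'; python3 go.py .477 .186 .066
```

```text
time_s: 26.15
position: [0.4795, 0.1867, 0.0676]
orientation: [-0.401, 0.584, -0.4, -0.581]
force: [0.4, 0.1, -3.5]
opening: 0.159
pos [0.4795 0.1867 0.0676] delta tool mm [1.5 2.6 0.2] x [ 0.004 -0.001 -1.   ] zang 111.0 q [ 0.25  0.19 -0.44  0.93 -0.   -0.12] F [ 0.4  0.1 -3.5] t 26.15 op 0.159
time_s: 26.25
position: [0.4797, 0.1863, 0.0669]
orientation: [-0.401, 0.584, -0.4, -0.581]
force: [-9.2, -5.2, 28.1]
opening: 0.162
pos [0.4797 0.1863 0.0669] delta tool mm [0.9 2.6 0.7] x [ 0.004 -0.002 -1.   ] zang 111.0 q [ 0.25  0.2  -0.44  0.93 -0.   -0.12] F [-9.2 -5.2 28.1] t 26.25 op 0.162
```

The last row met the tray floor with 28 N upward; the still rows had been relaxing that push. The cover is down, so I'll release and rise.

```bash
python3 -m jog '[[[0.5,0,0,0,0,0],[0,0,0,0,0,0],[0,0,0,0,0,0],[0,0,0,0,0,0]]]' 50; python3 go.py .477 .186 .066; python3 -m jog '[[[-10,0,0,0,0,0],[-20,0,0,0,0,0],[-40,0,0,0,0,0],[-40,0,0,0,0,0],[-30,0,0,0,0,0],[0,0,0,0,0,0]]]'; python3 go.py .477 .186 .066
```

```text
time_s: 26.65
position: [0.4819, 0.1867, 0.0668]
orientation: [-0.402, 0.585, -0.399, -0.58]
force: [0.2, -0.1, 0.1]
opening: 0.499
pos [0.4819 0.1867 0.0668] delta tool mm [0.7 4.8 1.1] x [ 0.008 -0.001 -1.   ] zang 111.0 q [ 0.25  0.2  -0.44  0.93 -0.   -0.12] F [ 0.2 -0.1  0.1] t 26.65 op 0.499
time_s: 27.25
position: [0.479, 0.1867, 0.2119]
orientation: [-0.401, 0.584, -0.401, -0.581]
force: [0.8, 0.5, 0.1]
opening: 0.502
pos [0.479  0.1867 0.2119] delta tool mm [145.9   2.4   0.6] x [ 0.004 -0.002 -1.   ] zang 111.0 q [ 0.25  0.07 -0.25  1.24 -0.   -0.12] F [0.8 0.5 0.1] t 27.25 op 0.502
```

```bash
python3 - <<'E'
from h import *
for n in("side","top"):
    c=camera(n);cv2.imwrite(f"pics/{n}m.png",cv2.resize(c["image"][60:360,80:480,::-1],None,fx=2,fy=2,interpolation=cv2.INTER_CUBIC))
c,W=cloud("side")
m=box(W,.39,.57,.09,.28,.066,.082);q=W[m];print("cover top z",len(q),np.median(q[:,2]));print(cv2.minEnclosingCircle((q[:,:2]*1000).astype(np.float32)))
A=np.c_[q[:,:2],np.ones(len(q))];print("plane",np.linalg.lstsq(A,q[:,2],rcond=None)[0])
E
python3 barfit.py .098 .115 .478 .186
```

```text
cover top z 518 0.07297910792049822
((481.3770446777344, 184.11007690429688), 51.63663864135742)
plane [-0.00103827  0.02078281  0.06978464]
mid [0.481  0.1817] len 0.1487 ang 21.0 w [-0.0091  0.0066] z 0.106
slope along bar deg 0.13
cover top n 536 z 0.0728
```

View pics/sidem.png

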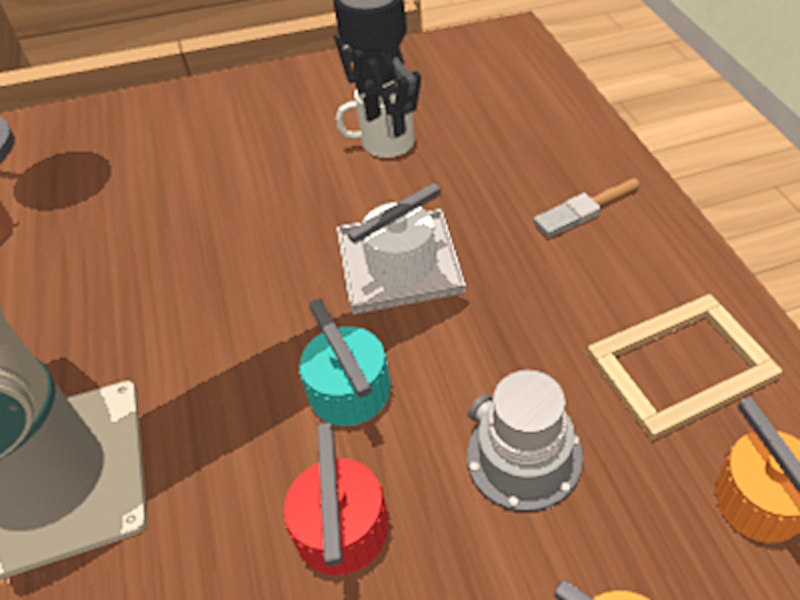

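The cover stands level in the tray, at about (400,240) in the crop. The gripper is clear above it and the deckle, beaker and brush look undisturbed. One still row, then I hand in.

```bash
python3 -m jog '[[[-10,0,0,0,0,0],[0,0,0,0,0,0],[0,0,0,0,0,0]]]'; python3 barfit.py .098 .115 .478 .186; python3 -c "
from rig import robot
print(robot.close_job())"
```

```text
time_s: 27.75
position: [0.4718, 0.1848, 0.2121]
orientation: [0.395, -0.58, 0.406, 0.586]
force: [0.3, 0.2, -0.3]
opening: 0.497
mid [0.481  0.1816] len 0.1482 ang 20.6 w [-0.0094  0.0068] z 0.1061
slope along bar deg -0.15
cover top n 535 z 0.0727
the job is handed in; nothing more can be done
None
```

The cover is off the pot and standing in the drip tray, and I handed the job in after about 28 s; no verdict was reported.

- **Turning:** I pushed one end of the bar anticlockwise to about 2.24 turns by camera, with a measured rise of 22 mm. It then lifted off freely with about 3 N, roughly its own weight.
- **Lift and placing:** I gripped the bar at its centre, lifted it straight up and carried it upright. The gripper tilted by about 2° at the tray end and I corrected that before lowering. It touched the tray floor at about 28 N and I let go.
- **Last checks:** The bar is level to about 0.2° along its length and its centre is about 98 mm above the bench, against the expected 100 mm. The cover stands about 5 mm off the tray's centre, clear of the walls. The force reads near zero with the gripper about 0.1 m above it. In the last picture the deckle, beaker, brush and look-alikes appear where they were; I did not measure them.

**Disagreements:**
- The reported TCP height was about 28–30 mm below the fingertips as the camera saw them, so my first push passed over the bar without touching it. I used the camera height from then on.
- A plane fitted to the cover's top showed a slope of about 1.2°. It showed a similar slope while hanging upright, so I took it as depth error.
- The two cameras differed by up to 8° on the bar angle during turning; the final angle rests on the clear side view.

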